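# Clear the press bed and hold the lid's hinge leaf in line for the pin

### The job

Refit the hinge of the bench press. With the scraper block in the gripper, not with the fingers, push all the loose metal chips off the press bed onto the desk, then stand the scraper block upright back on the desk. Then pick up the loose hinge leaf by its rib, bring its knuckle centrally between the two knuckles on the bed, with its plate level over the bed, so that the three holes line up for a pin, and finish still holding it there, still and carried by the gripper alone; leave the pin, the tape roll and the jar where they are.

Things in the scene. Friction and masses are not known exactly. Their poses are not given: they have to be found in the camera images.
- bed: Fixed bed of a bench press: blue slab, dark steel top 30 mm above the desk, 180 wide (y). Origin on the desk, mid-width, 85 mm behind the open front edge; x runs from that edge to the hinge (slab x -85 to +135), y along the hinge, z up. Rear: grey jamb block x 105 to 135, 150 wide, top z 76. Chips start in the front part: origins at x -62 to -30, y -38 to +38 mm.
- hinge_axis (a point): On the hinge axis, midway between the bed's two fixed steel knuckles (bed x 85, y 0, z 78 mm; axes as the bed): the loose knuckle's centre belongs here. Knuckles: tubes along y, 28 mm outside, hole 14, 30 long, at y -53 to -23 and +23 to +53, a 46 mm gap. The gap is empty down to the bed's top and back to the jamb block, 20 mm behind the axis.
- leaf: Loose steel hinge leaf, 0.2 to 0.33 kg, flat on the desk, rib up. Plate 5 mm thick, x -35 to +25, 80 wide (y); a 38 mm wide tongue joins it to one knuckle at +x. Rib to grip: 44 long (x), 12 thick (y), top at z 50, centred on the origin. Origin on the underside below the rib's middle; z up. In the hinge its x, y, z axes match the bed's, plate over the bed towards the front edge.
- leaf_knuckle (a point): Centre of the hole in the loose leaf's knuckle, at (45, 0, 14) mm on the leaf; y along the hole. The knuckle is a tube, 28 mm outside, hole 14 mm, 38 mm long.
- scraper: Scraper block, 0.2 to 0.33 kg, standing upright on the desk: aluminium foot 34 (x) by 130 (y) by 12 mm high, on it a wooden grip block 22 thick (x), 120 wide (y), top 68 mm above the underside. Both long faces are alike. Origin at the centre of the underside, z up.
- chip0: Loose aluminium offcut chip, about 18 by 17 mm and 9 mm thick, 12 g, on the bed's top at the start. Origin at the centre of its underside.
- chip1: Loose aluminium offcut chip, about 18 by 17 mm and 9 mm thick, 12 g, on the bed's top at the start. Origin at the centre of its underside.
- chip2: Loose aluminium offcut chip, about 18 by 17 mm and 9 mm thick, 12 g, on the bed's top at the start. Origin at the centre of its underside.
- pin: Bystander: the steel hinge pin, 8 mm rod 120 mm long with a short bent end, lying on the desk beyond the bed. Origin at the middle of its length, underside, x along it. Leave alone.
- tape: Bystander: a tape roll, 80 mm across, 24 mm high, flat on the desk. Origin at the centre of its underside. Leave alone.
- jar: Bystander: a closed white jar, 56 mm across, 75 mm high. Origin at the centre of its underside. Leave alone.
There are look-alikes about, which are no part of the job. Leave any blue or yellow look-alike of the scraper alone.

How it is judged (in metres and radians):
On the way:
1. all chips are off the bed, down on the desk, while the gripper holds the scraper block (height (world z) of each of chip0, chip1, chip2 below 0.022 m and contact force between the fingers and scraper above 1 N), for 0.2 s.
At the end, for the whole second after the job is handed in: Chips on the desk, scraper standing on it. Leaf held still by the gripper, under 2 N on the bed, clear of scraper and chips; knuckle centre within 3.5 mm of the hinge axis (height, fore-aft), 6 mm along it, parallel within 0.08 rad, level within 0.12 rad, plate over the bed (height (world z) of each of chip0, chip1, chip2 below 0.022 m and x of leaf_knuckle in the frame of hinge_axis between -0.0035 and 0.0035 m and z of leaf_knuckle in the frame of hinge_axis between -0.0035 and 0.0035 m and y of leaf_knuckle in the frame of hinge_axis between -0.006 and 0.006 m and angle between the y axis of leaf and the y axis of bed, either way round below 0.08 rad and angle between leaf's own z axis and vertical below 0.12 rad and x of leaf in the frame of bed below 0.06 m and contact force between the fingers and leaf above 2 N and contact force between leaf and bed below 2 N and contact force between leaf and chip0 below 0.3 N and contact force between leaf and chip1 below 0.3 N and contact force between leaf and chip2 below 0.3 N and contact force between leaf and scraper below 0.3 N and linear speed of each of leaf, scraper below 0.02 m/s and height (world z) of scraper below 0.006 m and angle between scraper's own z axis and vertical below 0.15 rad); the arm keeps its last pose, push and grip.
It fails at once if a chip is pushed by the fingers or the arm instead of the scraper block (contact force between any of the fingers, the arm and chip0 above 1 N or contact force between any of the fingers, the arm and chip1 above 1 N or contact force between any of the fingers, the arm and chip2 above 1 N).
It fails at once if a chip is pushed by the hinge leaf (contact force between leaf and chip0 above 1 N or contact force between leaf and chip1 above 1 N or contact force between leaf and chip2 above 1 N).
It fails at once if the pin, the tape roll or the jar is moved by more than 30 mm (distance of any of pin, tape, jar from where it was at the start of the episode above 0.03 m).
It also fails if it takes over 72 s, if anything falls off the work surface, if the arm or the gripper's body presses on something with over 40 N, if the wrist force passes 120 N, or if a joint passes its speed limit or range.

### The arm

A 6-joint arm with a two-finger parallel gripper is mounted at the origin on the work surface. World frame = base frame: x ahead of the robot, y to its left, z up, the work surface at z = 0. Lengths are in m, angles in degrees, forces in N, time in s.
With the tool pointing down it reaches from about 0.4 to 0.825 m from the base axis. Payload 7 kg.
Tool frame: the origin (TCP) lies at the very end of the fingers, on their centre line; the grasp point (between the pads) lies 19 mm behind it; x points along the fingers, y is the direction in which the jaws open and shut, and the axes are right-handed (so a half turn about x gives the same grasp; the last joint's range is limited). The gripper opens to 88 mm and grips with 3 to 60 N. Pads are 19 mm wide; open, the fingers measure 130 mm over their backs; the gripper's body (78 mm by 193 mm) begins 47 mm behind the grasp point.
Start: joints at [85.376, 20.546, 0.682, 0, -70.136, -16.507], TCP at [0.243, 0.63, 0.227] pointing down, gripper open.
Joint ranges: [-176.03, 176.03], [-82.01, 121.73], [-58.28, 71.71], [-173.87, 95.51], [-174.79, -0.11], [-173.66, 173.66]. Speed limits (degrees/s): [136.94, 136.94, 172.46, 180, 180, 180].

### API

Orientations are given as [roll, pitch, yaw] about the fixed x, y, z axes, in that order (R = Rz(yaw) Ry(pitch) Rx(roll)).
In Python, from plant import * gives the robot as it stands. The module is installed in compiled form; this text tells all that it offers.
- The arm moves only by the shell command python3 -m creep 'ROWS' [FORCE]. ROWS is a JSON object of lists of equal length, an entry for each row: "jaw": the closure, from -1 (fully open) to 1 (shut); "translation": the shift along the tool's x, y, z in m, a list of three; "roll": the turn about the tool's x in rad. A call has exactly 10 rows; each row shifts and turns the commanded pose from where the row before left it, along the tool's axes as they then stand; what a row does not reach is not made up. A row lasts 1/10 s, in which the tool goes at most 50 mm and 8.59 degrees, less where a joint would pass 70% of its speed; a pose out of reach is approached as far as the arm can. A call with a gripper value outside its range is refused whole. The fingers move at their own pace and stop on an object; FORCE is the grip in N (left out, the last holds). Time passes only in rows, so rows that do not move let the fingers close, or fill a call up. It gives the time, the measured TCP pose, the force and the opening at its end, in the units of the state.
- get_state(): the state, without advancing time (a new reading comes with each control period).
- capture(name): name is "scene" or "top" or "wrist"; returns a dict with "image" (400x640x3 uint8, red, green, blue), "fovy" (degrees; the focal length in pixels is half the picture's height over the tangent of half this angle, whatever the lens; pixels are square), "cx", "cy" (the principal point, pixels), "pose" (4x4, takes a point from camera to world coordinates); the wrist camera has in their place "tool_from_camera" (4x4, takes a point from camera to tool coordinates, whose origin is the TCP and whose axes are the tool frame's). Camera axes: x right, y up, looking along -z (the intrinsics and any distortion apply to the point x, -y, -z); pixel columns grow to the right and rows downward; lengths in m; the calibration is good to about 2 mm. A picture is of the moment at which its call begins: read the wrist's pose just before it. There is no depth.
- close_job(): hands the job in, once; it reports no verdict.
The state is a dict: "time_s": time; "joints": joint angles; "qd": joint speeds; "joint_torque": joint torques, N m; "tcp_pos": TCP position; "eef_rot": TCP orientation; "contact_force": force on the tool from outside, world axes, zero at the start; "moment": the same for the moment, N m; "gripper_width": finger opening in m.
Only numpy, scipy, OpenCV 4.12 (cv2) and the standard library are available. Lean on these libraries where they do the work, as an engineer would, in place of code of your own. Each camera call takes 0.05 s, during which the arm holds its last target.

## Working session

There is one attempt and no reset: what is moved stays moved. The work goes in short steps, Python scripts to look and compute and a shell command to move; the robot and the scene stay as the last step left them, time stands still between calls to the robot, and variables do not carry over. Pictures are saved under pics/ and viewed, and the job is handed in when it is done.

```bash
ls; mkdir -p pics; python3 - <<'E'
from plant import *
import cv2
print(get_state())
for n in ["scene","top","wrist"]:
    c=capture(n); cv2.imwrite(f"pics/{n}0.png",c["image"][:,:,::-1])
    print(n,{k:v for k,v in c.items() if k!="image"})
E
```

```text
pics
{'time_s': 0.0, 'joints': array([ 8.53766330e+01,  2.05916899e+01,  6.33001175e-01, -1.97553920e-02,
       -7.01363005e+01, -1.65077566e+01]), 'qd': array([-0.00031442,  0.05784537, -0.01886631,  0.04292909,  0.02066115,
        0.04437361]), 'joint_torque': array([-1.05288764e-03, -5.82715452e+01,  2.93061000e+01,  6.99717566e+00,
        6.90771107e-03, -1.56751439e-04]), 'tcp_pos': array([0.24318064, 0.62913814, 0.2256151 ]), 'eef_rot': array([  95.44696524,   89.90321172, -105.6908863 ]), 'contact_force': array([-0.03395768,  0.42988763,  0.6644985 ]), 'moment': array([0.02398645, 0.00817755, 0.02503643]), 'gripper_width': 0.08786387389796833}
scene {'fovy': 55.903419894501, 'cx': 321.34696876946504, 'cy': 201.41185328261938, 'pose': array([[ 4.01885357e-03, -8.02815830e-01,  5.96213545e-01,
         1.07944044e+00],
       [ 9.99972348e-01, -5.04256556e-04, -7.41943491e-03,
        -8.20356207e-02],
       [ 6.25708439e-03,  5.96226876e-01,  8.02791605e-01,
         8.23881646e-01],
       [ 0.00000000e+00,  0.00000000e+00,  0.00000000e+00,
         1.00000000e+00]])}
top {'fovy': 48.12147773902459, 'cx': 323.0860205058872, 'cy': 199.15044412956124, 'pose': array([[ 0.01464913,  0.99319489, -0.11553922,  0.39874914],
       [-0.99979436,  0.01292904, -0.015623  , -0.0825559 ],
       [-0.01402287,  0.11574432,  0.99318005,  1.34684473],
       [ 0.        ,  0.        ,  0.        ,  1.        ]])}
wrist {'fovy': 70.57547211623074, 'cx': 323.8384402700757, 'cy': 198.35706533071334, 'tool_from_camera': array([[-3.27535708e-04,  2.71523328e-01, -9.62431803e-01,
        -1.58907727e-01],
       [ 9.99999946e-01,  7.75768158e-05, -3.18434796e-04,
        -1.24578661e-04],
       [-1.18000810e-05, -9.62431855e-01, -2.71523339e-01,
        -7.45435779e-02],
       [ 0.00000000e+00,  0.00000000e+00,  0.00000000e+00,
         1.00000000e+00]])}
```

View pics/scene0.png

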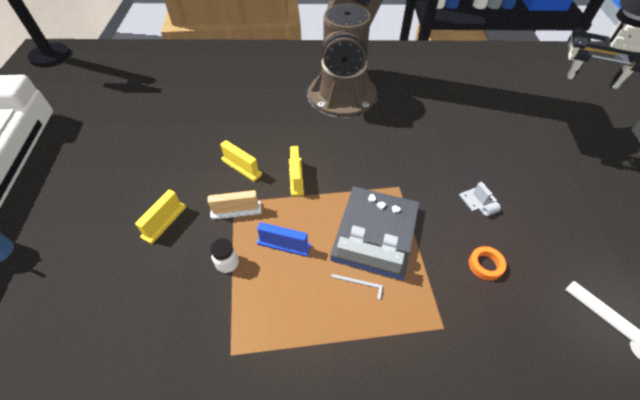

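View pics/top0.png

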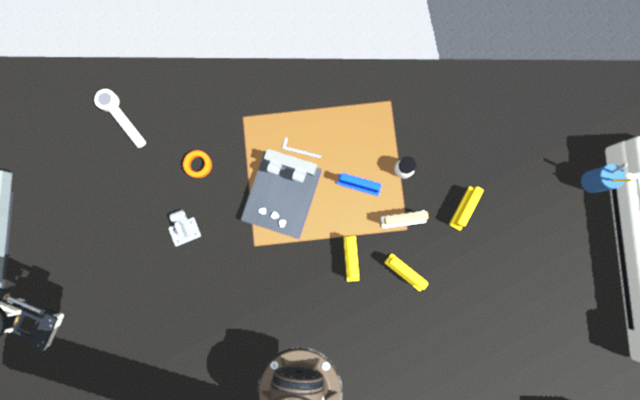

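View pics/wrist0.png

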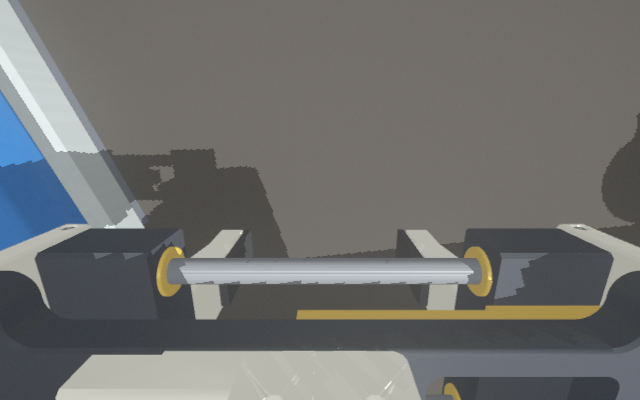

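```bash
cat > h.py <<'E'
from plant import *
import numpy as np, cv2, pickle
from scipy.spatial.transform import Rotation as R
from scipy.optimize import least_squares
def toolT(s):
    T=np.eye(4);T[:3,:3]=R.from_euler('xyz',s['eef_rot'],degrees=True).as_matrix();T[:3,3]=s['tcp_pos'];return T
def cam(n,save=None):
    s=get_state(); c=capture(n)
    if n=='wrist': c['pose']=toolT(s)@c['tool_from_camera']
    if save:
        cv2.imwrite(f'pics/{save}.png',c['image'][:,:,::-1]); pickle.dump(c,open(f'pics/{save}.pkl','wb'))
    return c
def load(s): return pickle.load(open(f'pics/{s}.pkl','rb'))
def f(c): return 200/np.tan(np.radians(c['fovy']/2))
def pix2(c,u,v,z):
    d=np.array([(u-c['cx'])/f(c),-(v-c['cy'])/f(c),-1]); d=c['pose'][:3,:3]@d; o=c['pose'][:3,3]
    return o+d*(z-o[2])/d[2]
def proj(c,P):
    P=np.atleast_2d(P); q=(P-c['pose'][:3,3])@c['pose'][:3,:3]
    return np.c_[c['cx']-f(c)*q[:,0]/q[:,2], c['cy']+f(c)*q[:,1]/q[:,2]]
def crop(c,name,u0,v0,u1,v1,k,grid=20):
    im=cv2.resize(c['image'][v0:v1,u0:u1,::-1],None,fx=k,fy=k,interpolation=cv2.INTER_CUBIC)
    for u in range(-(-u0//grid)*grid,u1,grid):
        cv2.line(im,((u-u0)*k,0),((u-u0)*k,6),(0,255,0),1); cv2.putText(im,str(u),((u-u0)*k,18),0,.4,(0,255,0))
    for v in range(-(-v0//grid)*grid,v1,grid):
        cv2.line(im,(0,(v-v0)*k),(6,(v-v0)*k),(0,255,0),1); cv2.putText(im,str(v),(8,(v-v0)*k+4),0,.4,(0,255,0))
    cv2.imwrite(f'pics/{name}.png',im)
E
python3 - <<'E'
from h import *
c=cam('top','top1'); s=cam('scene','scene1')
crop(c,'t1a',150,140,330,250,4)
crop(c,'t1b',330,140,490,300,3)
crop(s,'s1a',200,130,330,290,4)
crop(s,'s1b',320,180,520,310,4)
E
```

```text
(no output)
```

View pics/t1a.png

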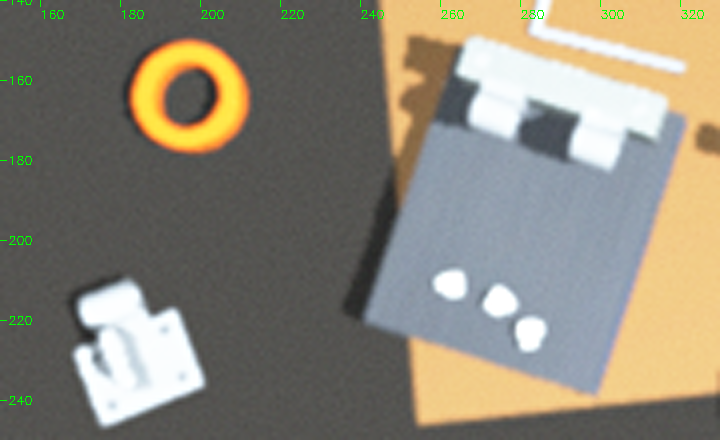

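View pics/t1b.png

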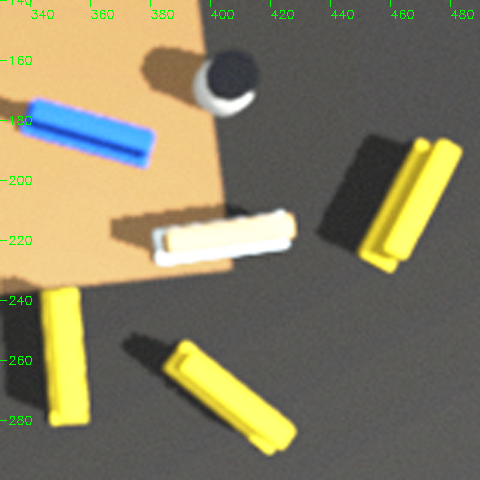

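View pics/s1a.png

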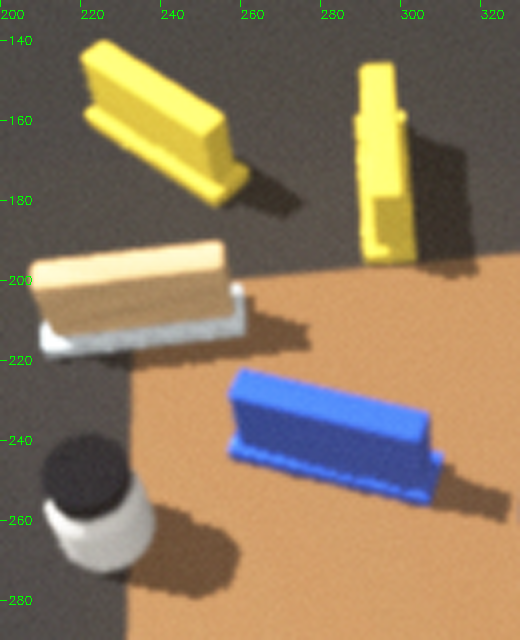

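View pics/s1b.png

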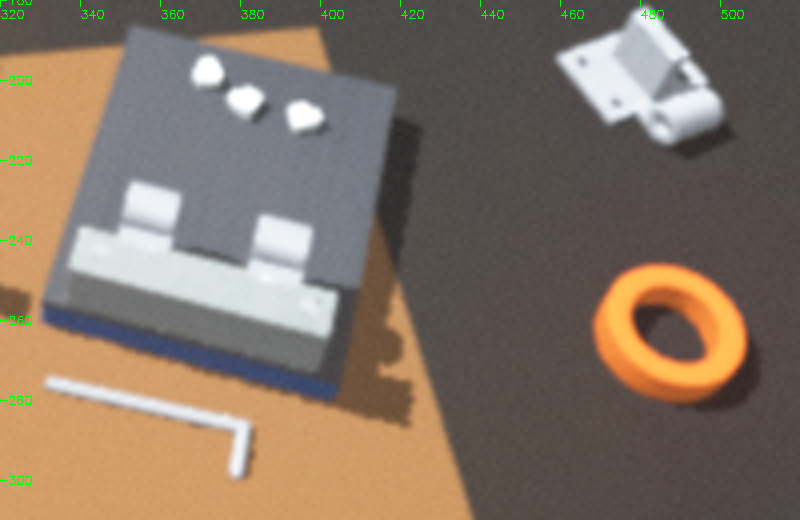

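```bash
cat > fit.py <<'E'
from h import *
c=load('top1'); s=load('scene1')
def k4(p,o,k=4): return [p[0]/k+o[0],p[1]/k+o[1]]
obj={'bed':([.6,.05,.2],[ # model pts, top px or None
 ((-85,90,30),(240.5,220.5),(419,202.5)),((-85,-90,30),(299.2,238.5),(352.5,186.7)),((135,-90,30),(321.5,169.5),(331,255.5)),((135,90,30),None,(405,275.7)),
 ((135,75,76),(266.7,149),(402.5,263.7)),((135,-75,76),(316.7,164.5),(337,247.5)),((105,75,76),(264,158),(404.5,252.7)),((105,-75,76),(315,174.5),(341,237))]),
'scr':([.4,-.3,.1],[((-11,60,68),(386,224),(255.5,190.5)),((11,60,68),(385,216),(256.5,196.5)),((-11,-60,68),(429,219),(207.7,195.5)),((11,-60,68),(428,210.7),(209,202.5)),
 ((17,-65,0),None,(210,219)),((17,65,0),None,(261,213)),((-17,65,0),(381.7,228.3),None),((-17,-65,0),(426.7,222.7),None)]),
'leaf':([.4,.35,.5],[((-35,-40,5),(200.7,236),(459.2,194.5)),((-35,40,5),(175.7,247),None),((25,-40,5),(194.5,217),(472.5,211)),((25,40,5),(168.7,228),None)])}
for n,(p0,pts) in obj.items():
    def res(p,use):
        r=[]
        cs,sn=np.cos(p[2]),np.sin(p[2])
        for m,a,b in pts:
            m=np.array(m)/1e3; P=[p[0]+cs*m[0]-sn*m[1],p[1]+sn*m[0]+cs*m[1],m[2]]
            if a and 't' in use: r+=list(proj(c,P)[0]-a)
            if b and 's' in use: r+=list(proj(s,P)[0]-b)
        return np.array(r)
    for use in ('t','s','ts'):
        if use=='s' and n=='leaf': continue
        o=least_squares(res,p0,args=(use,),loss='soft_l1',x_scale=[.1,.1,.3])
        print(n,use,o.x[:2].round(4),np.degrees(o.x[2]).round(2),res(o.x,use).round(1).tolist())
for n,u,v,z in [('c',*k4((450,284),(150,140)),.035),('c',*k4((500,301),(150,140)),.035),('c',*k4((530,333),(150,140)),.035),('jar',*k4((232,75),(330,140),3),.075),('tape',197.5,164,.024)]: print(n,pix2(c,u,v,z).round(4))
for n,u,v,z in [('c',372,198,.035),('c',381,205,.035),('c',396,209,.035),('jar',222,250,.075),('tape',487.5,262,.024)]: print(n,pix2(s,u,v,z).round(4))
E
python3 fit.py
```

```text
bed t [0.5402 0.0689] -17.07 [0.4, -0.0, -0.5, 0.8, 0.3, -0.6, 0.7, -0.1, -0.1, -0.1, 0.1, 0.5, -1.6, -0.3]
bed s [0.5464 0.0709] -16.92 [-0.0, -0.6, -0.1, -0.4, -0.9, -0.1, 0.7, -0.0, 0.3, 1.0, 0.0, -0.1, 0.4, 0.5, -0.6, -0.5]
bed ts [0.544  0.0703] -16.93 [-0.0, -1.2, -0.4, -1.3, -0.8, -0.6, -0.3, -1.1, -0.2, -2.0, -1.1, -1.0, 0.3, -1.0, 0.2, -1.4, -0.2, 0.0, -0.6, -1.5, -0.3, -1.1, -0.5, -0.7, 0.0, -0.5, -2.1, -1.7, -0.9, -1.4]
scr t [ 0.4974 -0.3029] 7.63 [0.7, -0.0, 0.7, 0.4, -0.5, -0.0, -0.6, 0.7, 0.7, -0.7, -1.2, -0.3]
scr s [ 0.5009 -0.3006] 8.48 [0.1, -0.7, -0.5, 0.1, 0.1, -0.3, -1.5, -0.3, 1.7, 0.6, 0.4, 0.6]
scr ts [ 0.4988 -0.3017] 8.01 [0.3, -0.4, -0.2, -1.2, 0.2, 0.0, -0.9, -0.4, -0.9, -0.6, -0.2, -1.1, -1.1, 0.0, -1.8, -1.1, 1.3, -0.2, 0.0, 0.2, 0.4, -1.1, -1.6, -0.9]
leaf t [0.4548 0.3543] 23.56 [0.1, 0.1, 0.2, -0.6, -0.8, 0.6, 0.3, -0.1]
leaf ts [0.4564 0.3553] 25.06 [-0.0, -0.9, -0.7, -1.6, 0.3, -0.9, -1.4, -0.1, -0.1, -2.1, -0.1, -0.2]
c [0.5139 0.116  0.035 ]
c [0.5019 0.0788 0.035 ]
c [0.4786 0.0561 0.035 ]
jar [ 0.6488 -0.3035  0.075 ]
tape [0.6543 0.3182 0.024 ]
c [0.4823 0.0584 0.035 ]
c [0.505  0.0798 0.035 ]
c [0.5178 0.1172 0.035 ]
jar [ 0.6599 -0.2996  0.075 ]
tape [0.6639 0.3182 0.024 ]
```

```bash
cat > plan.py <<'E'
from h import *
import sys
# plan.py x y z jawangle(world deg, mod 180) [nrot rows]
def info(s=None):
    s=s or get_state(); T=toolT(s); yw=np.degrees(np.arctan2(T[1,1],T[0,1]))
    print('t',round(s['time_s'],2),'tcp',s['tcp_pos'].round(4),'jaw',round(yw,2),'tilt',np.degrees(np.arccos(-T[2,0])).round(2),'J',s['joints'].round(1),'F',s['contact_force'].round(1),'w',round(s['gripper_width'],4)); return T,yw
def go(x,y,z,ang,flip=None):
    T,yw=info()
    d=(ang-yw+90)%180-90     # world yaw change; tool x down -> roll = -d
    if flip: d+=180*flip
    T2=T.copy(); 
    dp=np.array([x,y,z])-T[:3,3]
    print('roll total rad',round(np.radians(-d),4),'deg',round(-d,2),'rows>=',round(abs(d)/8.59,1))
    print('trans in present tool axes',(T[:3,:3].T@dp).round(4),'| after roll', ((T[:3,:3]@R.from_euler('x',-d,degrees=True).as_matrix()).T@dp).round(4), 'dist',np.linalg.norm(dp).round(3))
if __name__=='__main__':
    a=[float(v) for v in sys.argv[1:]]
    info() if not a else go(*a)
E
python3 plan.py .45 .3 .23 8; python3 plan.py .5 -.3 .2 8;python3 plan.py .5 -.3 .2 -17;  python3 plan.py .5 -.3 .2 73
```

```text
t 0.25 tcp [0.2433 0.6294 0.2261] jaw -111.13 tilt 0.05 J [ 85.4  20.6   0.7  -0.  -70.1 -16.5] F [-1.5  0.3  0.7] w 0.088
roll total rad 1.0623 deg 60.87 rows>= 7.1
trans in present tool axes [-0.0037  0.2327 -0.3116] | after roll [-0.0037 -0.1589 -0.355 ] dist 0.389
t 0.25 tcp [0.2433 0.6294 0.2261] jaw -111.13 tilt 0.05 J [ 85.4  20.6   0.7  -0.  -70.1 -16.5] F [-1.5  0.3  0.7] w 0.088
roll total rad 1.0623 deg 60.87 rows>= 7.1
trans in present tool axes [ 0.0268  0.7743 -0.5745] | after roll [ 0.0268 -0.1249 -0.9561] dist 0.965
t 0.25 tcp [0.2433 0.6294 0.2261] jaw -111.13 tilt 0.05 J [ 85.4  20.6   0.7  -0.  -70.1 -16.5] F [-1.5  0.3  0.7] w 0.088
roll total rad 1.4987 deg 85.87 rows>= 10.0
trans in present tool axes [ 0.0268  0.7743 -0.5745] | after roll [ 0.0268 -0.5172 -0.8137] dist 0.965
t 0.25 tcp [0.2433 0.6294 0.2261] jaw -111.13 tilt 0.05 J [ 85.4  20.6   0.7  -0.  -70.1 -16.5] F [-1.5  0.3  0.7] w 0.088
roll total rad -0.0721 deg -4.13 rows>= 0.5
trans in present tool axes [ 0.0268  0.7743 -0.5745] | after roll [ 0.0268  0.8137 -0.5172] dist 0.965
```

```bash
python3 -m creep '{"jaw":[-1,-1,-1,-1,-1,-1,-1,-1,-1,-1],"translation":[[0,0.029,-0.039],[0,0.029,-0.039],[0,0.029,-0.039],[0,0.029,-0.039],[0,0.029,-0.039],[0,0.029,-0.039],[0,0.029,-0.039],[0,0.029,-0.039],[0,0,0],[0,0,0]],"roll":[0,0,0,0,0,0,0,0,0.14,0.14]}' 20; python3 plan.py; python3 -c "
from h import *
cam('wrist','w1')"
```

```text
time_s: 1.25
tcp_pos: [0.4516, 0.2991, 0.2267]
eef_rot: [-79.6, 90.0, 62.7]
contact_force: [1.0, 0.5, -0.4]
gripper_width: 0.0876
t 1.25 tcp [0.4516 0.2991 0.2267] jaw -127.65 tilt 0.01 J [ 54.3   8.  -16.2  -0.  -65.8  -1.9] F [ 1.   0.5 -0.4] w 0.0876
```

View pics/w1.png

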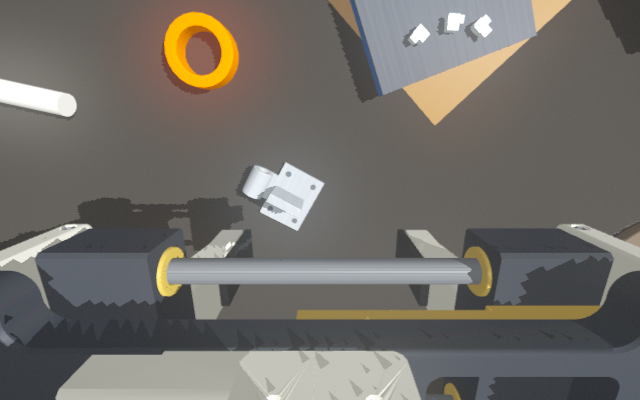

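```bash
python3 -c "
from h import *
c=load('w1'); crop(c,'w1a',230,150,340,240,7,10)"
```

```text
(no output)
```

View pics/w1a.png

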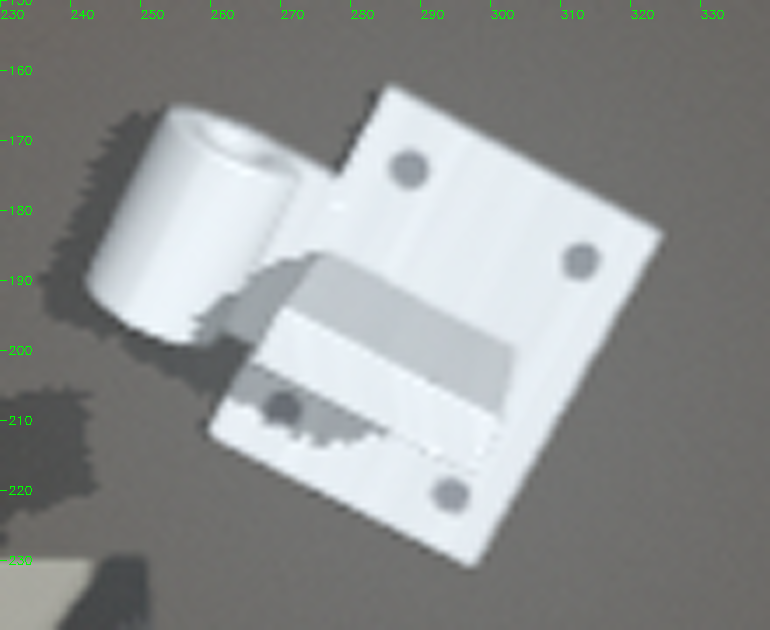

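```bash
cat >> h.py <<'E'
def fit2(c,pts,p0,z0=0,loss='soft_l1'):
    """planar pose from one view; pts [(model mm),(u,v)]"""
    def res(p):
        cs,sn=np.cos(p[2]),np.sin(p[2]); M=np.array([m for m,_ in pts])/1e3
        P=np.c_[p[0]+cs*M[:,0]-sn*M[:,1],p[1]+sn*M[:,0]+cs*M[:,1],M[:,2]+z0]
        return (proj(c,P)-np.array([q for _,q in pts])).ravel()
    o=least_squares(res,p0,loss=loss,x_scale=[.1,.1,.3])
    print('pose',o.x[:2].round(4),'yaw',np.degrees(o.x[2]).round(2),'res',res(o.x).round(1).tolist()); return o.x
E
python3 -c "
from h import *
c=load('w1')
fit2(c,[((25,-40,5),(285.7,162.3)),((-35,-40,5),(324.6,183.4)),((-35,40,5),(297.7,231)),((25,40,5),(260,211.7)),((22,-6,50),(271.4,193.3)),((22,6,50),(265.7,201.7)),((-22,-6,50),(301.9,209.3)),((-22,6,50),(297.9,217.4))],[.455,.355,.42])
for u,v in [(419,34),(455,21),(482,26)]: print(pix2(c,u,v,.035).round(4))
"; python3 plan.py .5 -.29 .2 8
```

```text
pose [0.4585 0.3564] yaw 23.43 res [-0.1, 0.1, -0.1, -0.0, 0.0, -0.3, 0.2, -0.1, -0.9, -0.1, 0.6, -0.3, 0.3, 0.4, -0.1, 0.2]
[0.5178 0.1154 0.035 ]
[0.5045 0.0774 0.035 ]
[0.4822 0.0564 0.035 ]
t 1.3 tcp [0.4512 0.2996 0.2267] jaw -128.11 tilt 0.01 J [ 54.3   8.  -16.2  -0.  -65.8  -2.4] F [-0.3  0.5  0. ] w 0.0877
roll total rad 0.7661 deg 43.89 rows>= 5.1
trans in present tool axes [ 0.0266  0.4339 -0.4022] | after roll [ 0.0266  0.0338 -0.5907] dist 0.592
```

```bash
python3 -m creep '{"jaw":[-1,-1,-1,-1,-1,-1,-1,-1,-1,-1],"translation":[[0,0,0],[0,0,0],[0,0,0],[0,0,0],[0,0,0],[0,0,0],[0,0.003,-0.045],[0,0.003,-0.045],[0,0.003,-0.045],[0,0.003,-0.045]],"roll":[0.128,0.128,0.128,0.128,0.128,0.126,0,0,0,0]}'; python3 plan.py .5 -.2985 .18 8; python3 -c "
from h import *
cam('wrist','w2')"
```

```text
time_s: 2.3
tcp_pos: [0.4666, 0.1198, 0.2267]
eef_rot: [-71.2, 90.0, 28.0]
contact_force: [0.1, 0.4, 0.2]
gripper_width: 0.0877
t 2.3 tcp [0.4666 0.1198 0.2267] jaw -170.81 tilt 0.02 J [ 37.9   2.  -22.9   0.  -65.1 -28.7] F [0.1 0.4 0.2] w 0.0877
roll total rad 0.0208 deg 1.19 rows>= 0.1
trans in present tool axes [ 0.0466  0.0338 -0.4183] | after roll [ 0.0466  0.0251 -0.4189] dist 0.422
```

View pics/w2.png

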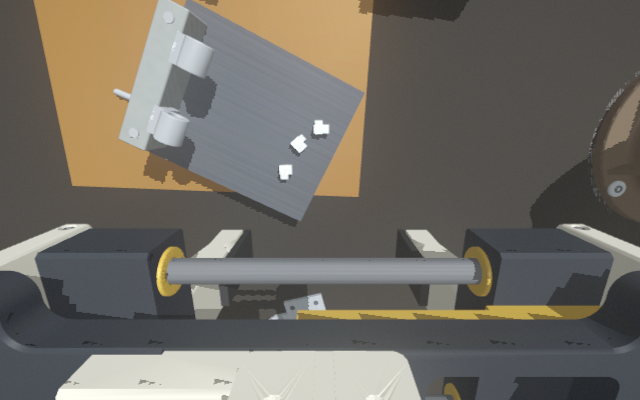

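```bash
python3 -c "
from h import *
c=load('w2'); crop(c,'w2a',110,0,245,160,5,10); crop(c,'w2b',245,70,385,230,5,10)"
```

```text
(no output)
```

View pics/w2a.png

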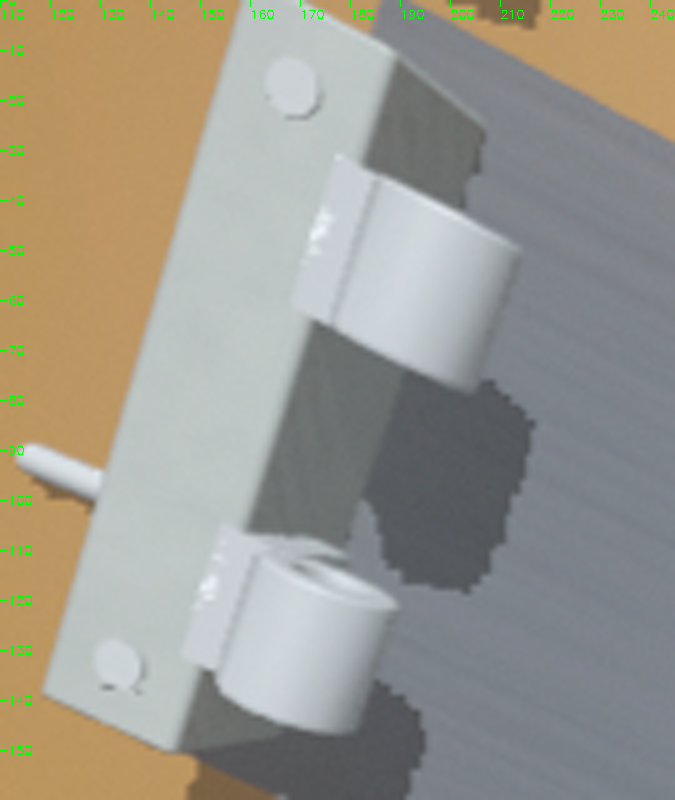

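View pics/w2b.png

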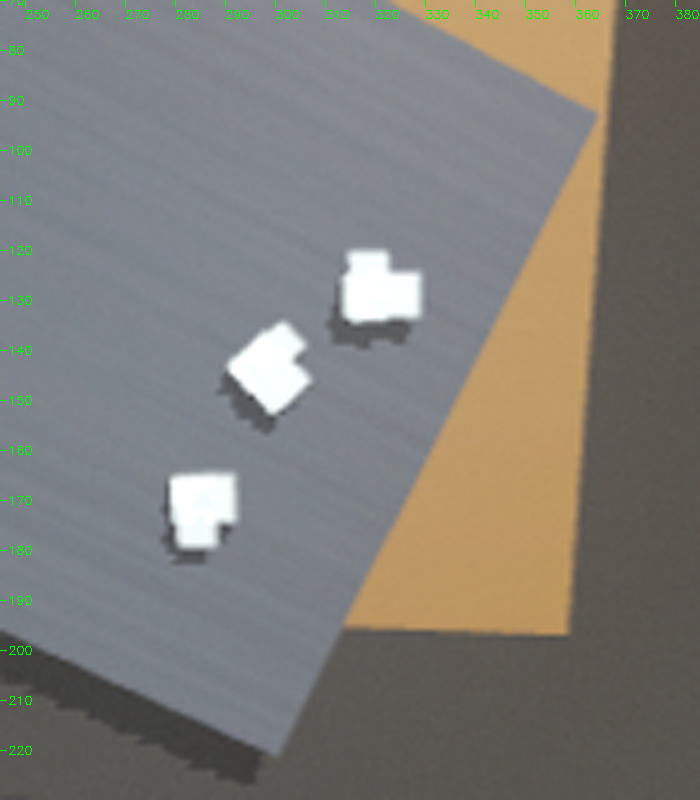

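```bash
python3 -c "
from h import *
c=load('w2')
fit2(c,[((-85,90,30),(300.6,221.4)),((-85,-90,30),(364.6,92.8)),((135,75,76),(118.6,138.4)),((105,75,76),(145.6,150)),((105,-75,76),(189.4,10.4)),((105,-75,30),(206.8,25.6))],[.543,.07,-.3])
for u,v in [(285.5,171.5),(298.5,144),(321,128)]: print(pix2(c,u,v,.039).round(4))
"; python3 plan.py .5 -.30 .2 8
```

```text
pose [0.5442 0.0713] yaw -17.04 res [0.0, -0.4, 0.2, -0.2, -1.0, 0.6, -0.9, 1.5, 0.2, -0.3, 1.8, -0.3]
[0.5166 0.1171 0.039 ]
[0.5052 0.0812 0.039 ]
[0.4813 0.0583 0.039 ]
t 2.35 tcp [0.4658 0.115  0.2267] jaw -170.92 tilt 0.08 J [ 37.5   1.9 -23.    0.  -65.1 -28.4] F [-1.8 -5.3 -1.2] w 0.0873
roll total rad 0.0189 deg 1.08 rows>= 0.1
trans in present tool axes [ 0.0271  0.0317 -0.4152] | after roll [ 0.0271  0.0239 -0.4157] dist 0.417
```

```bash
python3 -m creep '{"jaw":[-1,-1,-1,-1,-1,-1,-1,-1,-1,-1],"translation":[[0,0,0],[0.003,0.0025,-0.046],[0.003,0.0025,-0.046],[0.003,0.0025,-0.046],[0.003,0.0025,-0.046],[0.003,0.0025,-0.046],[0.003,0.0025,-0.046],[0.003,0.0025,-0.046],[0.003,0.0025,-0.044],[0.003,0.0025,0]],"roll":[0.019,0,0,0,0,0,0,0,0,0]}'; python3 plan.py .5 -.30 .05 8; python3 -c "
from h import *
c=cam('wrist','w3');crop(c,'w3a',220,100,440,260,3,20)"
```

```text
time_s: 3.35
tcp_pos: [0.4953, -0.2479, 0.1987]
eef_rot: [114.7, 89.9, -147.5]
contact_force: [-0.4, 1.1, -0.5]
gripper_width: 0.0877
t 3.35 tcp [ 0.4953 -0.2479  0.1987] jaw -172.24 tilt 0.07 J [ -6.3  10.4 -17.1   0.  -62.6  14. ] F [-0.4  1.1 -0.5] w 0.0877
roll total rad -0.0041 deg -0.24 rows>= 0.0
trans in present tool axes [ 0.1487  0.0022 -0.0522] | after roll [ 0.1487  0.0024 -0.0522] dist 0.158
```

View pics/w3.png

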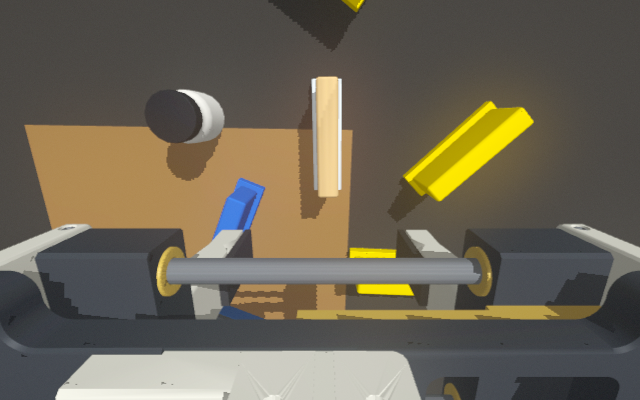

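```bash
python3 -c "
from h import *
c=load('w3');crop(c,'w3a',295,65,365,205,5,10)"
```

```text
(no output)
```

View pics/w3a.png

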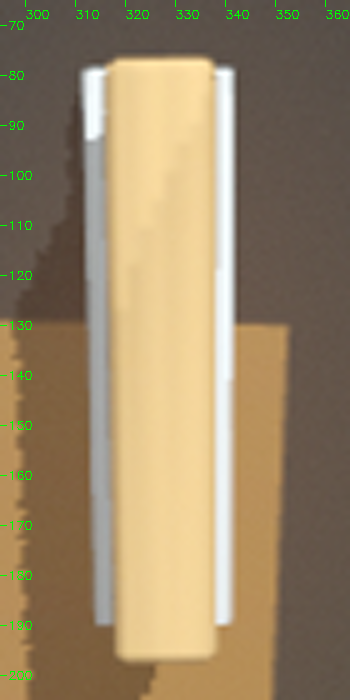

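```bash
python3 -c "
from h import *
c=load('w3')
p=fit2(c,[((11,-60,68),(316.2,76.6)),((-11,-60,68),(338.2,76.6)),((-11,60,68),(338.2,197)),((11,60,68),(318.2,197)),((17,-65,12),(311.4,78.6)),((-17,-65,12),(341.8,78.6)),((-17,65,12),(341.4,190)),((17,65,12),(314,190))],[.5,-.3,.14])
import plan; plan.go(p[0],p[1],.08,np.degrees(p[2]));plan.go(p[0],p[1],.033,np.degrees(p[2]))
"
```

```text
pose [ 0.4996 -0.3004] yaw 8.46 res [-0.6, -0.2, 0.6, -0.5, 0.4, 0.8, -0.3, 1.1, 0.3, 0.2, -0.2, -0.2, -0.3, -0.4, 0.1, -0.1]
t 3.4 tcp [ 0.4942 -0.246   0.1981] jaw -172.25 tilt 0.12 J [ -6.1  10.3 -17.3  -0.  -62.5  13.9] F [-1.   0.3 -1.6] w 0.0874
roll total rad -0.0123 deg -0.71 rows>= 0.1
trans in present tool axes [ 0.118   0.0019 -0.0547] | after roll [ 0.118   0.0025 -0.0547] dist 0.13
t 3.4 tcp [ 0.4942 -0.246   0.1981] jaw -172.25 tilt 0.12 J [ -6.1  10.3 -17.3  -0.  -62.5  13.9] F [-1.   0.3 -1.6] w 0.0874
roll total rad -0.0123 deg -0.71 rows>= 0.1
trans in present tool axes [ 0.165   0.0018 -0.0548] | after roll [ 0.165   0.0024 -0.0547] dist 0.174
```

```bash
python3 -m creep '{"jaw":[-1,-1,-1,-1,-1,-1,-1,-1,-1,-1],"translation":[[0,0.0025,-0.027],[0,0,-0.0277],[0.03,0,0],[0.03,0,0],[0.03,0,0],[0.03,0,0],[0.03,0,0],[0.015,0,0],[0,0,0],[0,0,0]],"roll":[-0.012,0,0,0,0,0,0,0,0,0]}' 40; python3 -c "
from h import *
import plan;plan.go(.4996,-.3004,.033,8.46)"
```

```text
time_s: 4.4
tcp_pos: [0.5008, -0.2981, 0.035]
eef_rot: [-177.1, 90.0, -78.4]
contact_force: [-0.0, 0.5, -0.5]
gripper_width: 0.0875
t 4.4 tcp [ 0.5008 -0.2981  0.035 ] jaw -171.33 tilt 0.01 J [-11.5  23.  -24.1   0.  -42.9  20.2] F [-0.   0.5 -0.5] w 0.0875
roll total rad 0.0037 deg 0.21 rows>= 0.0
trans in present tool axes [ 0.002   0.0015 -0.0021] | after roll [ 0.002   0.0015 -0.0021] dist 0.003
```

Within 2 mm; close.

```bash
python3 -m creep '{"jaw":[1,1,1,1,1,1,1,1,1,1],"translation":[[0.002,0.0015,-0.002],[0,0,0],[0,0,0],[0,0,0],[0,0,0],[0,0,0],[0,0,0],[0,0,0],[0,0,0],[0,0,0]],"roll":[0,0,0,0,0,0,0,0,0,0]}' 40; python3 plan.py
```

```text
time_s: 5.4
tcp_pos: [0.4987, -0.3013, 0.0325]
eef_rot: [-90.4, 90.0, 8.1]
contact_force: [0.6, 1.2, -0.7]
gripper_width: 0.0217
t 5.4 tcp [ 0.4987 -0.3013  0.0325] jaw -171.46 tilt 0.0 J [-11.9  23.2 -24.3  -0.  -42.6  20.5] F [ 0.6  1.2 -0.7] w 0.0217
```

```bash
python3 -m creep '{"jaw":[1,1,1,1,1,1,1,1,1,1],"translation":[[-0.02,0,0],[-0.04,0,0],[-0.04,0,0],[-0.02,0,0],[0,0,0],[0,0,0],[0,0,0],[0,0,0],[0,0,0],[0,0,0]],"roll":[0,0,0,0,0,0.09,0.09,0.09,0.09,0.085]}'; python3 plan.py .5538 .0684 .1525 -17
```

```text
time_s: 6.4
tcp_pos: [0.4976, -0.3009, 0.1508]
eef_rot: [82.8, 89.8, 155.6]
contact_force: [-0.2, -0.5, -3.1]
gripper_width: 0.0221
t 6.4 tcp [ 0.4976 -0.3009  0.1508] jaw 162.8 tilt 0.16 J [-11.9  15.4 -17.2  -0.  -57.5  -5.3] F [-0.2 -0.5 -3.1] w 0.0221
roll total rad -0.0034 deg -0.2 rows>= 0.0
trans in present tool axes [-0.0014  0.0555  0.3694] | after roll [-0.0014  0.0543  0.3695] dist 0.374
```

```bash
python3 -m creep '{"jaw":[1,1,1,1,1,1,1,1,1,1],"translation":[[0,0.004,0.024],[0,0.007,0.046],[0,0.007,0.046],[0,0.007,0.046],[0,0.007,0.046],[0,0.007,0.046],[0,0.007,0.046],[0,0.006,0.046],[0,0.003,0.024],[0,0,0]],"roll":[0,0,0,0,0,0,0,0,0,0]}'; python3 plan.py .5538 .0684 .0645 -17; python3 -c "
from h import *
c=cam('wrist','w4');s=cam('scene','s4')
crop(s,'s4a',280,120,460,290,4)"
```

```text
time_s: 7.4
tcp_pos: [0.5537, 0.0716, 0.1509]
eef_rot: [118.3, 89.9, -168.5]
contact_force: [-0.2, 0.2, -3.2]
gripper_width: 0.0223
t 7.4 tcp [0.5537 0.0716 0.1509] jaw 163.22 tilt 0.11 J [ 27.4  13.3 -20.1  -0.  -56.7 -44.2] F [-0.2  0.2 -3.2] w 0.0223
roll total rad 0.0039 deg 0.22 rows>= 0.0
trans in present tool axes [ 0.0864 -0.0011 -0.0029] | after roll [ 0.0864 -0.0011 -0.0029] dist 0.086
```

View pics/w4.png

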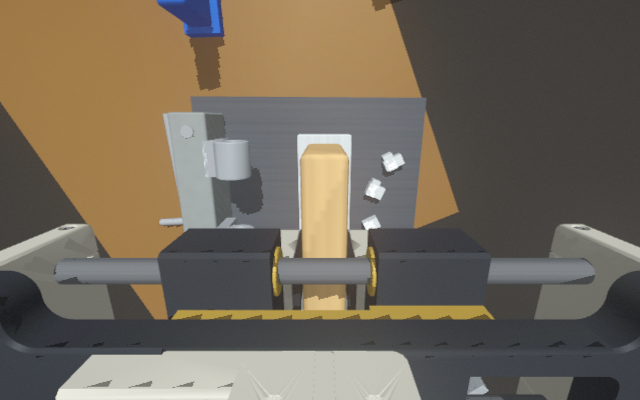

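View pics/s4a.png

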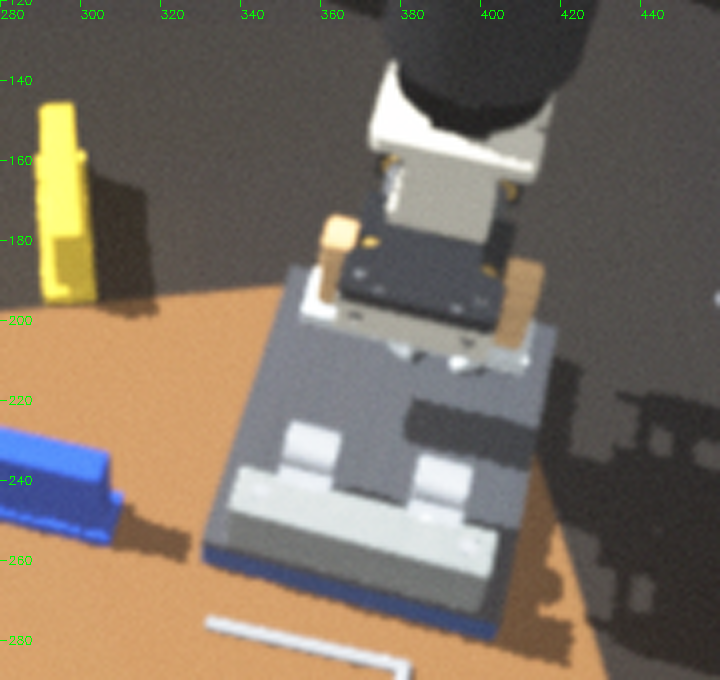

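```bash
python3 -m creep '{"jaw":[1,1,1,1,1,1,1,1,1,1],"translation":[[0.02,0,-0.003],[0.02,0,0],[0.02,0,0],[0.012,0,0],[0.008,0,0],[0.004,0,0],[0.002,0,0],[0.001,0,0],[0,0,0],[0,0,0]],"roll":[0.004,0,0,0,0,0,0,0,0,0]}'; python3 plan.py .4675 .0948 .0635 -17; python3 -c "
from h import *
c=cam('wrist','w5')"
```

```text
time_s: 8.5
tcp_pos: [0.5534, 0.066, 0.0661]
eef_rot: [-50.6, 89.9, 22.3]
contact_force: [0.4, 1.2, -1.8]
gripper_width: 0.022
t 8.5 tcp [0.5534 0.066  0.0661] jaw 162.82 tilt 0.05 J [ 26.9  18.6 -25.9   0.  -45.5 -44.1] F [ 0.4  1.2 -1.8] w 0.022
roll total rad -0.0031 deg -0.18 rows>= 0.0
trans in present tool axes [0.0025 0.0906 0.0022] | after roll [0.0025 0.0906 0.0025] dist 0.091
```

View pics/w5.png

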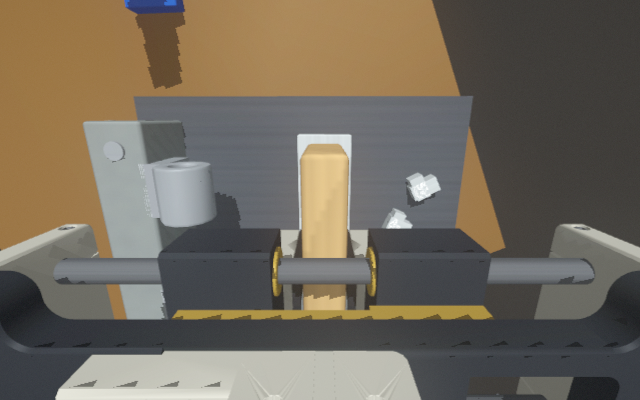

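```bash
python3 -m creep '{"jaw":[1,1,1,1,1,1,1,1,1,1],"translation":[[0.001,0.005,0.002],[0,0.01,0],[0,0.01,0],[0,0.01,0],[0,0.01,0],[0,0.01,0],[0,0.01,0],[0,0.01,0],[0,0.01,0],[0,0.006,0]],"roll":[0,0,0,0,0,0,0,0,0,0]}'; python3 plan.py .4675 .0948 .0635 -17; python3 -c "
from h import *
c=cam('wrist','w6')
c=cam('top','t6');crop(c,'t6a',220,130,340,270,4)
c=cam('scene','s6');crop(c,'s6a',320,130,450,290,4)"
```

```text
time_s: 9.55
tcp_pos: [0.4657, 0.0948, 0.0646]
eef_rot: [104.9, 90.0, 177.8]
contact_force: [-0.3, -0.2, -1.9]
gripper_width: 0.0222
t 9.55 tcp [0.4657 0.0948 0.0646] jaw 162.82 tilt 0.02 J [ 35.3  12.  -36.   -0.  -42.  -52.5] F [-0.3 -0.2 -1.9] w 0.0222
roll total rad -0.0031 deg -0.18 rows>= 0.0
trans in present tool axes [ 0.0011 -0.0017  0.0006] | after roll [ 0.0011 -0.0017  0.0005] dist 0.002
```

View pics/w6.png

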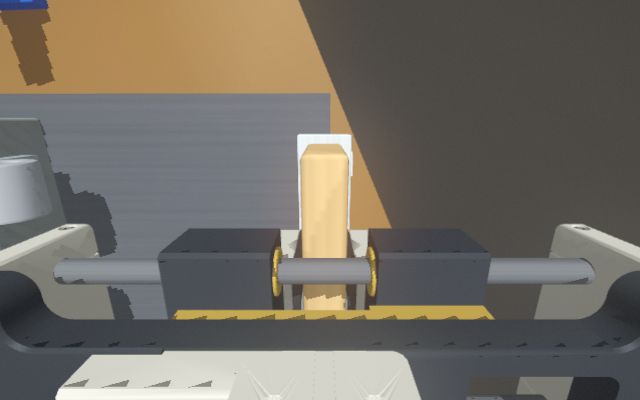

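View pics/t6a.png

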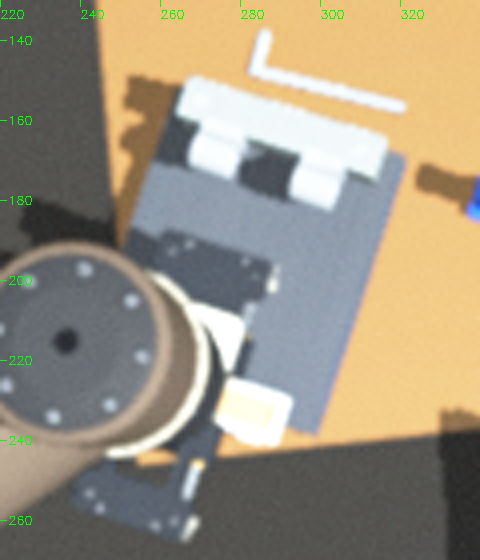

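View pics/s6a.png

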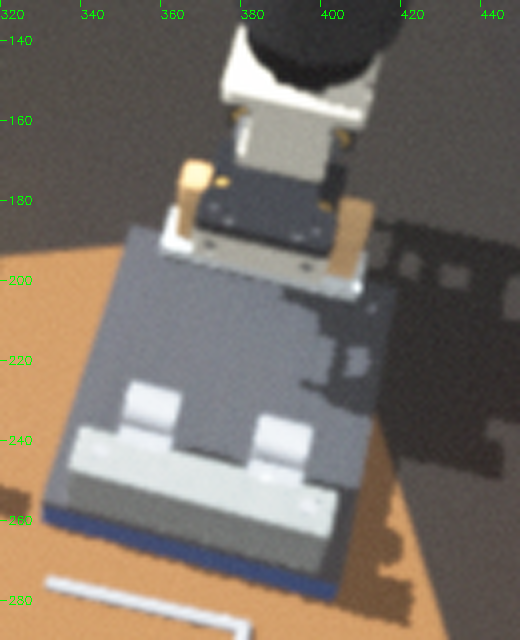

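```bash
python3 -m creep '{"jaw":[1,1,1,1,1,1,1,1,1,1],"translation":[[0,0.006,0],[0,0.006,0],[0,0.003,0],[0,0,0],[0,0,0],[-0.015,0,0],[-0.025,0,0],[-0.03,0,0],[-0.03,0,0],[-0.01,0,0]],"roll":[0,0,0,0,0,0,0,0,0,0]}'; python3 plan.py; python3 -c "
from h import *
c=cam('wrist','w7')
c=cam('scene','s7');crop(c,'s7a',320,130,450,290,4)"
```

```text
time_s: 10.7
tcp_pos: [0.454, 0.0997, 0.1775]
eef_rot: [-45.6, 89.7, 27.2]
contact_force: [-0.4, 0.1, -1.9]
gripper_width: 0.0218
t 10.7 tcp [0.454  0.0997 0.1775] jaw 162.83 tilt 0.27 J [ 36.8   2.6 -29.2   0.1 -57.9 -54. ] F [-0.4  0.1 -1.9] w 0.0218
```

View pics/w7.png

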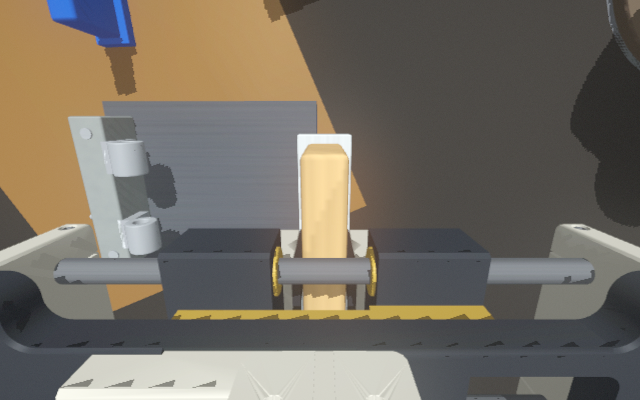

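View pics/s7a.png

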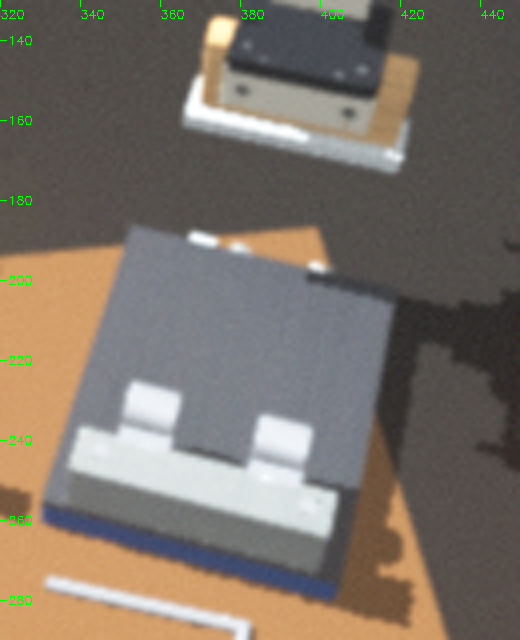

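```bash
python3 plan.py .4996 -.3004 .16 8.46
```

```text
t 10.8 tcp [0.4532 0.0995 0.1757] jaw 162.8 tilt 0.18 J [ 36.8   2.7 -29.3  -0.  -57.8 -54. ] F [-0.1 -0.8 -2. ] w 0.0221
roll total rad -0.4479 deg -25.66 rows>= 3.0
trans in present tool axes [ 0.015  -0.1625 -0.3684] | after roll [ 0.015   0.013  -0.4024] dist 0.403
```

```bash
python3 -m creep '{"jaw":[1,1,1,1,1,1,1,1,1,1],"translation":[[0,0,0],[0,0,0],[0,0,0],[0,0,0],[0,0.0015,-0.025],[0,0.0015,-0.045],[0,0.0015,-0.045],[0,0.0015,-0.045],[0,0.0015,-0.025],[0,0,0]],"roll":[-0.112,-0.112,-0.112,-0.112,0,0,0,0,0,0]}'; python3 plan.py .4996 -.3004 .1 8.46; python3 -c "
from h import *
c=cam('wrist','w8')
c=cam('top','t8');crop(c,'t8a',220,130,340,270,4)"
```

```text
time_s: 11.8
tcp_pos: [0.4711, -0.0877, 0.1723]
eef_rot: [91.4, 89.8, -170.3]
contact_force: [-0.1, 0.2, -2.6]
gripper_width: 0.0223
t 11.8 tcp [ 0.4711 -0.0877  0.1723] jaw -171.74 tilt 0.22 J [ 13.    4.7 -27.7  -0.  -57.9  -4.8] F [-0.1  0.2 -2.6] w 0.0223
roll total rad -0.0035 deg -0.2 rows>= 0.0
trans in present tool axes [ 0.0723  0.0021 -0.2145] | after roll [ 0.0723  0.0028 -0.2145] dist 0.226
```

View pics/w8.png

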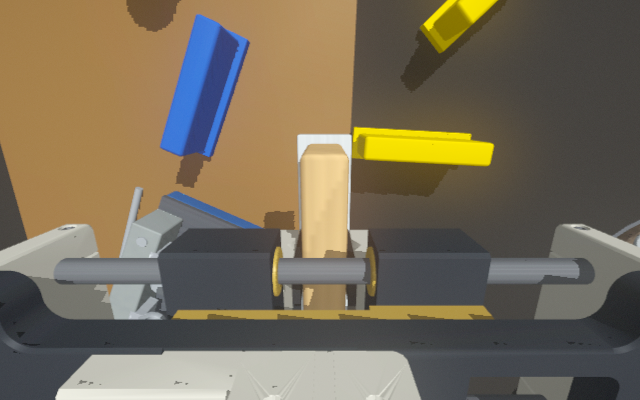

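View pics/t8a.png

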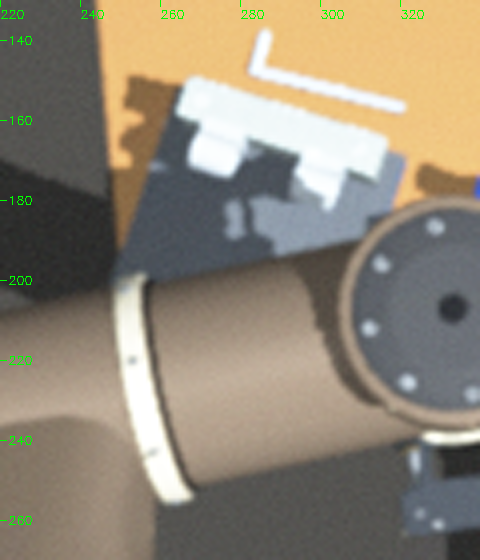

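```bash
python3 -m creep '{"jaw":[1,1,1,1,1,1,1,1,1,1],"translation":[[0,0.0005,-0.025],[0,0.0005,-0.045],[0,0.0005,-0.045],[0,0.0005,-0.045],[0,0.0005,-0.034],[0,0,-0.02],[0,0,0],[0.02,0,0],[0.03,0,0],[0.02,0,0]],"roll":[0,0,0,0,0,0,0,0,0,0]}'; python3 plan.py .4996 -.3004 .034 8.46;  python3 -c "
from h import *
c=cam('top','t9');crop(c,'t9a',220,130,340,270,4)
c=cam('wrist','w9')"
```

```text
time_s: 12.9
tcp_pos: [0.5006, -0.2952, 0.1022]
eef_rot: [49.3, 89.9, 147.9]
contact_force: [0.1, 0.7, -2.8]
gripper_width: 0.0218
t 12.9 tcp [ 0.5006 -0.2952  0.1022] jaw -171.47 tilt 0.13 J [-11.3  18.2 -20.5  -0.1 -51.4  19.8] F [ 0.1  0.7 -2.8] w 0.0218
roll total rad 0.0012 deg 0.07 rows>= 0.0
trans in present tool axes [ 0.0682  0.0017 -0.0051] | after roll [ 0.0682  0.0017 -0.0051] dist 0.068
```

View pics/t9a.png

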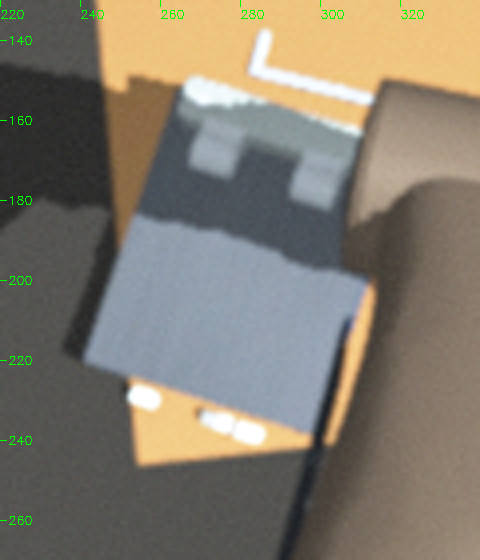

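View pics/w9.png

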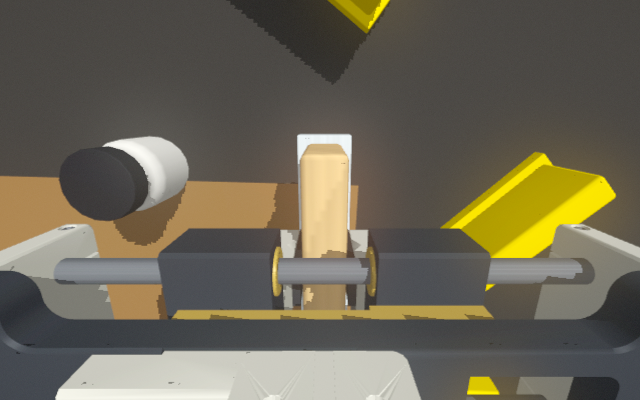

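```bash
python3 -m creep '{"jaw":[1,1,1,1,1,1,1,1,1,1],"translation":[[0.02,0.0015,-0.005],[0.02,0,0],[0.015,0,0],[0.007,0,0],[0.004,0,0],[0.002,0,0],[0.001,0,0],[0,0,0],[0,0,0],[0,0,0]],"roll":[0,0,0,0,0,0,0,0,0,0]}'; python3 plan.py .4996 -.3004 .0325 8.46
```

```text
time_s: 14.0
tcp_pos: [0.5008, -0.3024, 0.036]
eef_rot: [-114.4, 90.0, -15.9]
contact_force: [0.7, -1.0, -2.7]
gripper_width: 0.0216
t 14.0 tcp [ 0.5008 -0.3024  0.036 ] jaw -171.52 tilt 0.04 J [-12.   23.  -23.8   0.  -43.1  20.5] F [ 0.7 -1.  -2.7] w 0.0216
roll total rad 0.0003 deg 0.02 rows>= 0.0
trans in present tool axes [0.0035 0.0009 0.0021] | after roll [0.0035 0.0009 0.0021] dist 0.004
```

```bash
python3 -m creep '{"jaw":[1,1,1,1,1,1,1,-1,-1,-1],"translation":[[0.001,0,0],[0.001,0,0],[0.001,0,0],[0.0005,0,0],[0,0,0],[0,0,0],[0,0,0],[0,0,0],[0,0,0],[0,0,0]],"roll":[0,0,0,0,0,0,0,0,0,0]}'; python3 plan.py
```

```text
time_s: 15.0
tcp_pos: [0.5008, -0.3023, 0.0319]
eef_rot: [-120.3, 90.0, -21.9]
contact_force: [-0.3, -0.2, 0.7]
gripper_width: 0.04
t 15.0 tcp [ 0.5008 -0.3023  0.0319] jaw -171.52 tilt 0.01 J [-12.   23.4 -24.    0.  -42.6  20.5] F [-0.3 -0.2  0.7] w 0.04
```

```bash
python3 -m creep '{"jaw":[-1,-1,-1,-1,-1,-1,-1,-1,-1,-1],"translation":[[0,0,0],[0,0,0],[0,0,0],[-0.02,0,0],[-0.04,0,0],[-0.04,0,0],[-0.04,0,0],[-0.03,0,0],[0,0,0.02],[0,0,0.04]],"roll":[0,0,0,0,0,0,0,0,0,0]}'; python3 plan.py .4585 .3564 .17 113.4; python3 -c "
from h import *
cam('wrist','w10');c=cam('scene','s10');crop(c,'s10a',200,150,280,230,6)"
```

```text
time_s: 16.0
tcp_pos: [0.4924, -0.2437, 0.2029]
eef_rot: [-113.8, 89.9, -15.4]
contact_force: [0.3, 0.5, -0.8]
gripper_width: 0.0878
t 16.0 tcp [ 0.4924 -0.2437  0.2029] jaw -171.67 tilt 0.13 J [ -5.9   9.7 -17.4   0.  -62.8  14.2] F [ 0.3  0.5 -0.8] w 0.0878
roll total rad 1.3078 deg 74.93 rows>= 8.7
trans in present tool axes [ 0.0325 -0.0533  0.5987] | after roll [0.0325 0.5643 0.2072] dist 0.602
```

View pics/w10.png

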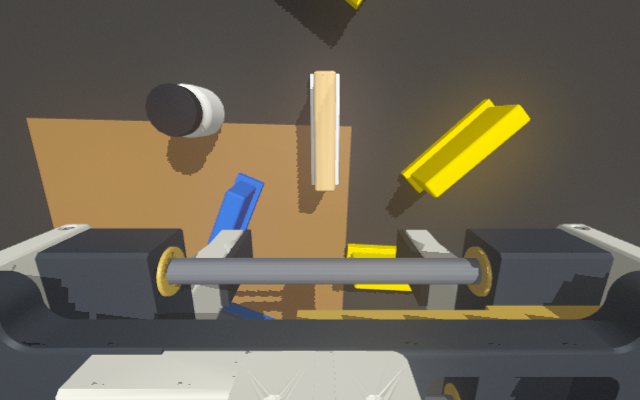

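View pics/s10a.png

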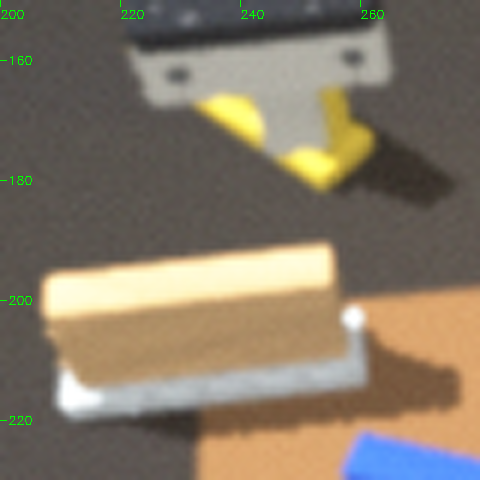

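```bash
python3 -m creep '{"jaw":[-1,-1,-1,-1,-1,-1,-1,-1,-1,-1],"translation":[[0,-0.0045,0.045],[0,-0.0045,0.049],[0,-0.0045,0.049],[0,-0.0045,0.049],[0,-0.0045,0.049],[0,-0.0045,0.049],[0,-0.0045,0.049],[0,-0.0045,0.049],[0,-0.0045,0.049],[0,-0.0045,0.049]],"roll":[0,0,0,0,0,0,0,0,0,0]}'; python3 plan.py .4585 .3564 .17 113.4
```

```text
time_s: 17.1
tcp_pos: [0.4643, 0.2464, 0.2023]
eef_rot: [-64.1, 90.0, 34.4]
contact_force: [1.9, 0.1, 0.8]
gripper_width: 0.0879
t 17.1 tcp [0.4643 0.2464 0.2023] jaw -171.49 tilt 0.04 J [ 49.4   7.5 -20.1   0.  -62.3 -40.9] F [1.9 0.1 0.8] w 0.0879
roll total rad 1.3109 deg 75.11 rows>= 8.7
trans in present tool axes [ 0.0324 -0.0105  0.1096] | after roll [0.0324 0.1032 0.0383] dist 0.115
```

```bash
python3 -m creep '{"jaw":[-1,-1,-1,-1,-1,-1,-1,-1,-1,-1],"translation":[[0,0,0],[0,0,0],[0,0,0],[0,0,0],[0,0,0],[0,0,0],[0,0,0],[0,0,0],[0,0,0],[0,0,0]],"roll":[-0.141,-0.141,-0.141,-0.141,-0.141,-0.141,-0.141,-0.141,-0.141,-0.141]}'; python3 plan.py .4585 .3564 .17 113.4;python3 -c "
from h import *
c=cam('wrist','w11');c=cam('top','t11');crop(c,'t11a',150,140,330,260,4)"
```

```text
time_s: 18.1
tcp_pos: [0.4648, 0.2443, 0.202]
eef_rot: [86.0, 90.0, -94.4]
contact_force: [0.3, 0.6, 0.6]
gripper_width: 0.0877
t 18.1 tcp [0.4648 0.2443 0.202 ] jaw -90.4 tilt 0.01 J [ 49.1   7.5 -20.2   0.  -62.3  40.4] F [0.3 0.6 0.6] w 0.0877
roll total rad -0.4154 deg -23.8 rows>= 2.8
trans in present tool axes [ 0.032  -0.1121  0.0071] | after roll [ 0.032  -0.1054 -0.0387] dist 0.117
```

View pics/w11.png

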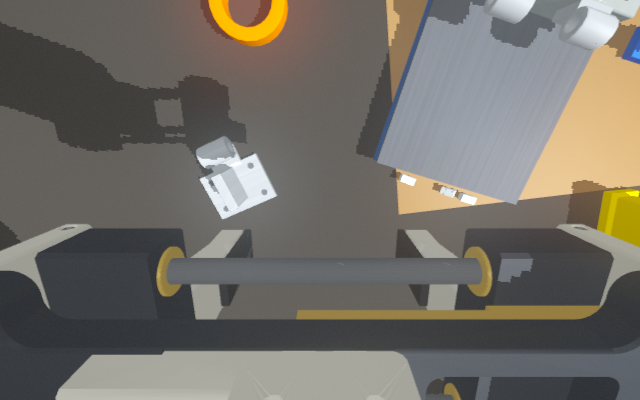

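View pics/t11a.png

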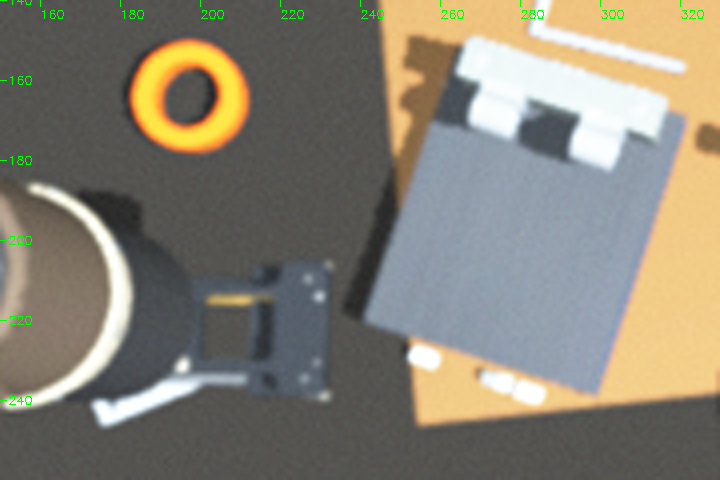

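```bash
python3 -m creep '{"jaw":[-1,-1,-1,-1,-1,-1,-1,-1,-1,-1],"translation":[[0,0,0],[0,0,0],[0,0,0],[0.008,-0.025,-0.011],[0.008,-0.028,-0.011],[0.008,-0.028,-0.011],[0.008,-0.025,-0.012],[0,0,0],[0,0,0],[0,0,0]],"roll":[-0.1385,-0.1385,-0.1385,0,0,0,0,0,0,0]}'; python3 plan.py .4658 .3596 .1 113.4;python3 -c "
from h import *
c=cam('wrist','w12')
crop(c,'w12a',240,100,400,230,5)"
```

```text
time_s: 19.2
tcp_pos: [0.4645, 0.3589, 0.1702]
eef_rot: [41.6, 90.0, -115.5]
contact_force: [0.4, 0.4, -0.1]
gripper_width: 0.0873
t 19.2 tcp [0.4645 0.3589 0.1702] jaw -67.05 tilt 0.01 J [ 56.8  14.8 -15.3   0.  -60.   56.2] F [ 0.4  0.4 -0.1] w 0.0873
roll total rad -0.0078 deg -0.45 rows>= 0.1
trans in present tool axes [ 0.0702 -0.0002 -0.0014] | after roll [ 0.0702 -0.0002 -0.0014] dist 0.07
```

View pics/w12a.png

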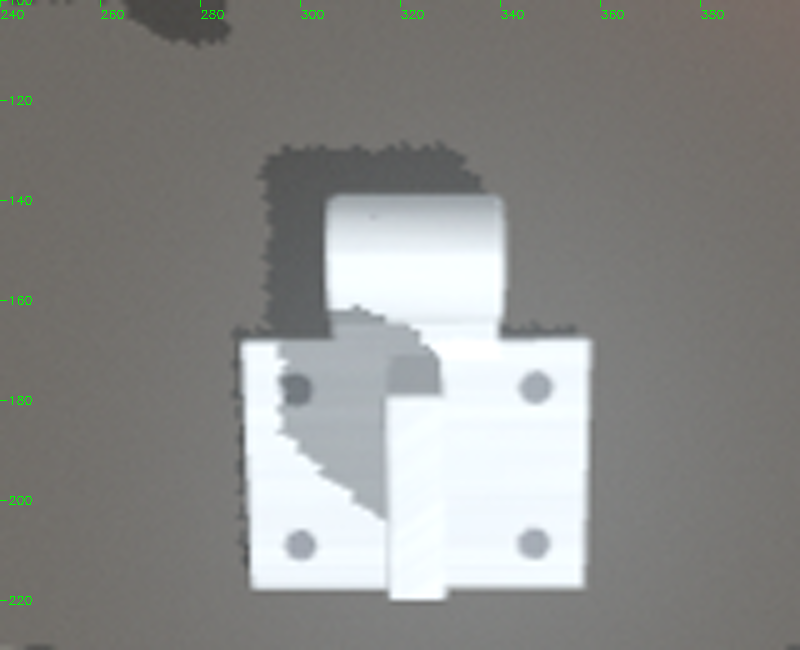

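```bash
python3 -c "
from h import *
c=load('w12')
p=fit2(c,[((25,40,5),(288,168)),((25,-40,5),(358.4,168)),((-35,40,5),(290,217.6)),((-35,-40,5),(357,217.6)),((22,6,50),(317.2,179.4)),((22,-6,50),(329,179.4)),((-22,6,50),(317.6,220)),((-22,-6,50),(329.6,220))],[.458,.356,.41])
import plan
g=p[:2]+.008*np.array([np.cos(p[2]),np.sin(p[2])]);print(g)
plan.go(g[0],g[1],.018,np.degrees(p[2])+90)"
```

```text
pose [0.4589 0.356 ] yaw 23.16 res [0.7, 0.6, -0.6, 0.3, 0.5, -0.1, -0.6, -0.3, 0.1, -0.4, 0.2, -0.4, 0.1, 0.2, -0.5, 0.1]
[0.46621339 0.35916937]
t 19.25 tcp [0.4646 0.3589 0.1704] jaw -67.04 tilt 0.02 J [ 56.8  14.8 -15.3   0.  -59.9  56.2] F [-0.8  0.2  0.1] w 0.0877
roll total rad -0.0036 deg -0.21 rows>= 0.0
trans in present tool axes [ 0.1524  0.0003 -0.0015] | after roll [ 0.1524  0.0004 -0.0015] dist 0.152
```

```bash
python3 -m creep '{"jaw":[-1,-1,-1,-1,-1,-1,-1,-1,-1,-1],"translation":[[0.02,0,-0.0015],[0.03,0,0],[0.03,0,0],[0.03,0,0],[0.02,0,0],[0.013,0,0],[0.006,0,0],[0.002,0,0],[0,0,0],[0,0,0]],"roll":[-0.0035,0,0,0,0,0,0,0,0,0]}' 55; python3 plan.py .4662 .3592 .018 113.2
python3 -m creep '{"jaw":[1,1,1,1,1,1,1,1,1,1],"translation":[[0,0,0],[0,0,0],[0,0,0],[0,0,0],[0,0,0],[0,0,0],[0,0,0],[0,0,0],[0,0,0],[0,0,0]],"roll":[0,0,0,0,0,0,0,0,0,0]}' 55; python3 plan.py .4662 .3592 .018 113.2
```

```text
time_s: 20.25
tcp_pos: [0.4663, 0.3607, 0.0201]
eef_rot: [-151.2, 89.9, 52.1]
contact_force: [0.0, 0.0, 0.2]
gripper_width: 0.0879
t 20.25 tcp [0.4663 0.3607 0.0201] jaw -66.72 tilt 0.1 J [ 56.7  24.6 -24.    0.  -41.3  56.6] F [0.  0.  0.2] w 0.0879
roll total rad 0.0013 deg 0.08 rows>= 0.0
trans in present tool axes [0.0021 0.0013 0.0007] | after roll [0.0021 0.0013 0.0007] dist 0.003
time_s: 21.25
tcp_pos: [0.4659, 0.3602, 0.0191]
eef_rot: [59.4, 90.0, -97.4]
contact_force: [0.0, -0.0, 0.7]
gripper_width: 0.0129
t 21.25 tcp [0.4659 0.3602 0.0191] jaw -66.73 tilt 0.0 J [ 56.7  24.7 -24.1   0.  -41.3  56.6] F [ 0.  -0.   0.7] w 0.0129
roll total rad 0.0013 deg 0.07 rows>= 0.0
trans in present tool axes [0.0011 0.001  0.0001] | after roll [0.0011 0.001  0.0001] dist 0.001
```

```bash
python3 -m creep '{"jaw":[1,1,1,1,1,1,1,1,1,1],"translation":[[-0.01,0,0],[-0.03,0,0],[-0.04,0,0],[-0.04,0,0],[-0.03,0,0],[-0.01,0,0],[0,0,0],[0,0,0],[0,0,0],[0,0,0]],"roll":[0,0,0,0,0,0,0.14,0.14,0.14,0.14]}'; python3 plan.py .5901 .0572 .179 73;python3 -c "
from h import *
c=cam('wrist','w13')"
```

```text
time_s: 22.25
tcp_pos: [0.4651, 0.3594, 0.1779]
eef_rot: [50.9, 89.9, -138.3]
contact_force: [-0.9, 0.8, -2.3]
gripper_width: 0.0118
t 22.25 tcp [0.4651 0.3594 0.1779] jaw -99.16 tilt 0.13 J [ 56.7  14.6 -14.5  -0.  -61.1  24.1] F [-0.9  0.8 -2.3] w 0.0118
roll total rad 0.1368 deg 7.84 rows>= 0.9
trans in present tool axes [-0.0009  0.2785 -0.1715] | after roll [-0.0009  0.2525 -0.2079] dist 0.327
```

View pics/w13.png

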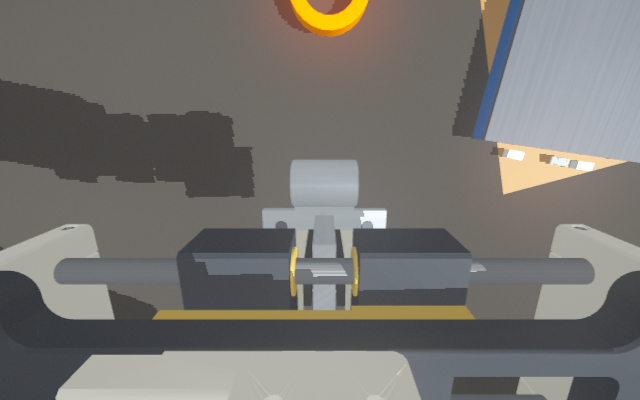

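```bash
python3 -m creep '{"jaw":[1,1,1,1,1,1,1,1,1,1],"translation":[[0,0,0],[0,0.0175,-0.0145],[0,0.036,-0.0297],[0,0.036,-0.0297],[0,0.036,-0.0297],[0,0.036,-0.0297],[0,0.036,-0.0297],[0,0.036,-0.0297],[0,0.019,-0.0155],[0,0,0]],"roll":[0.137,0,0,0,0,0,0,0,0,0]}'; python3 -m creep '{"jaw":[1,1,1,1,1,1,1,1,1,1],"translation":[[0.015,0,0],[0.015,0,0],[0.01,0,0],[0.004,0,0],[0,0,0],[0,0,0],[0,0,0],[0,0,0],[0,0,0],[0,0,0]],"roll":[0,0,0,0,0,0,0,0,0,0]}';python3 plan.py .5901 .0572 .0831 73;python3 -c "
from h import *
c=cam('wrist','w14')
crop(c,'w14a',180,60,470,240,2)"
```

```text
time_s: 23.3
tcp_pos: [0.5929, 0.0553, 0.1778]
eef_rot: [39.7, 89.9, -157.0]
contact_force: [-0.6, 0.6, -2.9]
gripper_width: 0.0117
time_s: 24.3
tcp_pos: [0.593, 0.0586, 0.1353]
eef_rot: [-136.8, 90.0, 26.5]
contact_force: [-0.5, 0.4, -2.0]
gripper_width: 0.0123
t 24.3 tcp [0.593  0.0586 0.1353] jaw -106.66 tilt 0.02 J [ 24.4  17.4 -16.6  -0.  -55.9  48.9] F [-0.5  0.4 -2. ] w 0.0123
roll total rad 0.0059 deg 0.34 rows>= 0.0
trans in present tool axes [0.0522 0.0022 0.0024] | after roll [0.0522 0.0022 0.0024] dist 0.052
```

View pics/w14.png

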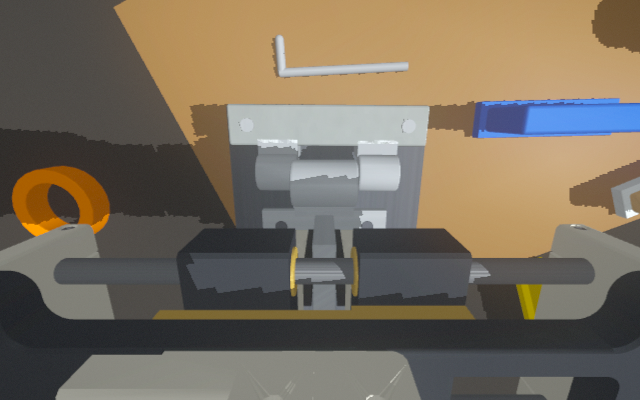

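```bash
python3 -c "
from h import *
c=load('w14')
crop(c,'w14a',220,95,340,235,6,10);crop(c,'w14b',320,95,440,235,6,10)"
```

```text
(no output)
```

View pics/w14a.png

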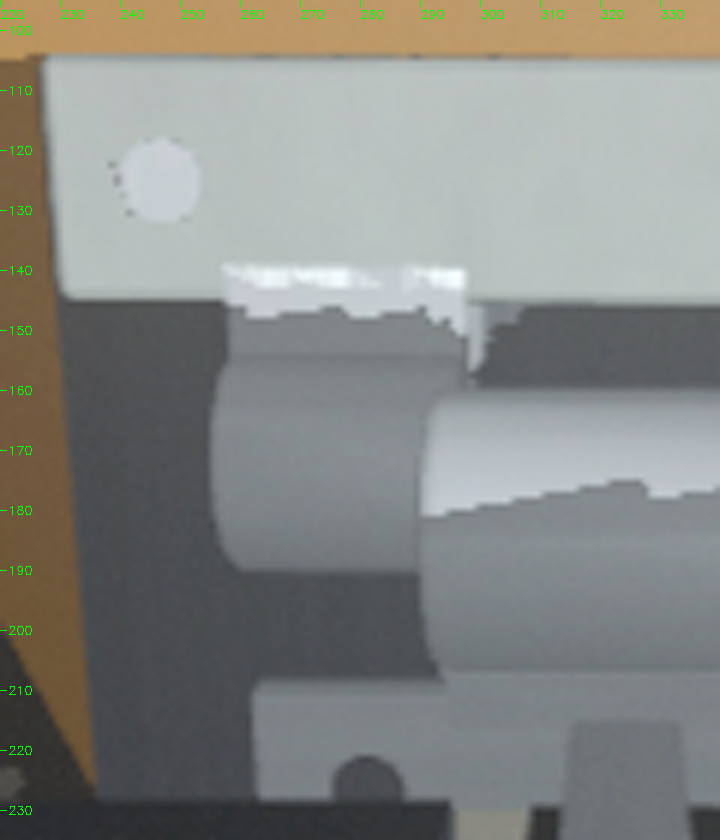

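View pics/w14b.png

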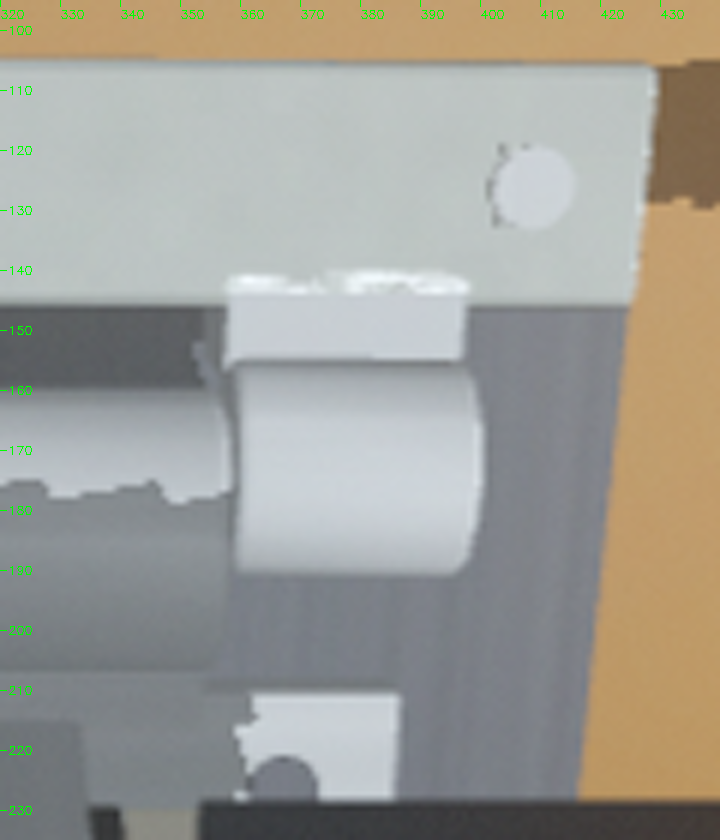

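```bash
cat > rel.py <<'E'
from h import *
th=np.linspace(0,2*np.pi,181)
def cyl(cx,cz,y0,y1,r=14):
    return np.vstack([np.c_[cx+r*np.cos(th),np.full_like(th,y),cz+r*np.sin(th)] for y in (y0,y1)])
def W(M,p):  # p x y z yaw pitch roll
    return R.from_euler('zyx',[p[3],p[4],p[5]]).apply(np.atleast_2d(M)/1e3)+p[:3]
def fitobj(c,pts,cyls,p0,fix):
    """cyls: (cx,cz,y0,y1,{'umin':..,'umax','vmin','vmax'}); fix: prior sigmas px-equivalent (m/rad)"""
    p0=np.array(p0,float)
    def res(p,prior=True):
        r=[]
        if pts: r=list((proj(c,W([m for m,_ in pts],p))-np.array([q for _,q in pts])).ravel()/.5)
        for cx,cz,y0,y1,d in cyls:
            q=proj(c,W(cyl(cx,cz,y0,y1),p))
            for k,v in d.items(): r.append(((q[:,0] if k[0]=='u' else q[:,1]).__getattribute__(k[1:])()-v)/.5)
        if prior: r+=list((p-p0)/np.array(fix))
        return np.array(r)
    o=least_squares(res,p0,x_scale=[.01,.01,.01,.05,.05,.05],loss='soft_l1')
    print('pose',o.x[:3].round(4),np.degrees(o.x[3:]).round(2),'res px',(res(o.x,False)*.5).round(1).tolist()); return o.x
def rel(pl,pb):
    k=W([45,0,14],pl)[0]; h=W([85,0,78],pb)[0]; Rb=R.from_euler('zyx',pb[3:])
    e=Rb.inv().apply(k-h); print('knuckle in hinge frame mm',(e*1e3).round(2),'yaw diff',np.degrees(pl[3]-pb[3]).round(2)); return e
E
python3 - <<'E'
from rel import *
import plan
c=load('w14'); y=np.radians(-17)
pb=fitobj(c,[((135,75,76),(227,104.5)),((105,75,76),(230.3,144.7)),((135,-75,76),(429.2,105.8)),((105,-75,76),(425,145.7))],
 [(85,78,23,53,{'umin':255.2,'vmax':190.2}),(85,78,-53,-23,{'umax':400.7,'vmax':190.7})],[.5442,.0713,0,y,0,0],[.01,.01,.002,.1,.001,.001])
lp=[((25,40,5),(262,208.7)),((25,-40,5),(386.7,210.3)),((22,6,50),(315.3,215.3)),((22,-6,50),(333.3,215.3))]
lc=[(45,14,-19,19,{'umin':289.8,'umax':358.7,'vmin':159.7})]
for f_ in ([.01,.01,.002,.1,.02,.02],[.01,.01,.01,.1,.1,.1]):
    pl=fitobj(c,lp,lc,[.5847,.0602,.135-.0191,y,0,0],f_); rel(pl,pb)
    T,_=plan.info()
E
```

```text
pose [ 0.5437  0.0708 -0.0019] [-17.01   0.     0.  ] res px [-0.2, -0.2, -0.1, 0.7, 0.2, -0.2, 0.2, 0.9, 0.2, -0.3, -0.5, -0.2]
pose [0.586  0.0606 0.1236] [-17.71  17.8    4.  ] res px [0.6, 0.2, -0.2, -0.0, -5.5, 0.0, 1.1, 0.3, 0.5, -1.4, -5.8]
knuckle in hinge frame mm [ 5.52  2.7  46.76] yaw diff -0.7
t 24.35 tcp [0.593  0.0586 0.1352] jaw -106.66 tilt 0.01 J [ 24.4  17.4 -16.6   0.  -55.9  48.9] F [-0.1 -0.  -3.6] w 0.012
pose [0.5861 0.0606 0.1244] [-17.85  17.84   4.66] res px [0.2, 0.4, -0.1, 0.1, -4.7, -0.1, 2.1, 0.2, 0.7, -1.0, -5.9]
knuckle in hinge frame mm [ 5.67  2.65 47.46] yaw diff -0.84
t 24.35 tcp [0.593  0.0586 0.1352] jaw -106.66 tilt 0.01 J [ 24.4  17.4 -16.6   0.  -55.9  48.9] F [-0.1 -0.  -3.6] w 0.012
```

```bash
python3 - <<'E'
from rel import *
c=load('w14'); y=np.radians(-17)
pb=fitobj(c,[((135,75,76),(227,104.5)),((105,75,76),(230.3,144.7)),((135,-75,76),(429.2,105.8)),((105,-75,76),(425,145.7))],
 [(85,78,23,53,{'umin':255.2,'vmax':190.2}),(85,78,-53,-23,{'umax':400.7,'vmax':190.7})],[.5442,.0713,0,y,0,0],[.01,.01,.002,.1,.001,.001])
lp=[((25,40,5),(262,208.7)),((25,-40,5),(386.7,210.3)),((22,6,5),(315.3,215.3)),((22,-6,5),(333.3,215.3))]
lc=[(45,14,-19,19,{'umin':289.8,'umax':358.7,'vmin':159.7})]
for f_ in ([.01,.01,.002,.1,.001,.001],[.01,.01,.002,.1,.02,.02],[.01,.01,.01,.1,.1,.1]):
    pl=fitobj(c,lp,lc,[.5847,.0602,.135-.0191,y,0,0],f_); rel(pl,pb)
E
```

```text
pose [ 0.5437  0.0708 -0.0019] [-17.01   0.     0.  ] res px [-0.2, -0.2, -0.1, 0.7, 0.2, -0.2, 0.2, 0.9, 0.2, -0.3, -0.5, -0.2]
pose [0.5857 0.0605 0.1159] [-16.74   0.    -0.  ] res px [0.2, 1.8, -0.4, 0.3, -0.3, -0.4, 0.2, -0.3, -0.2, 0.5, -0.2]
knuckle in hinge frame mm [ 3.17  2.65 53.82] yaw diff 0.27
pose [0.5857 0.0605 0.1158] [-16.79   0.03  -0.29] res px [0.3, 1.6, -0.4, 0.4, -0.3, -0.4, 0.2, -0.3, -0.3, 0.4, -0.2]
knuckle in hinge frame mm [ 3.16  2.65 53.8 ] yaw diff 0.22
pose [0.5858 0.0605 0.1156] [-16.87  -0.26  -0.55] res px [0.4, 1.4, -0.3, 0.5, -0.3, -0.5, 0.2, -0.4, -0.4, 0.4, -0.2]
knuckle in hinge frame mm [ 3.13  2.65 53.9 ] yaw diff 0.15
```

```bash
python3 -m creep '{"jaw":[1,1,1,1,1,1,1,1,1,1],"translation":[[0,0.0025,0.003],[0,0,0],[0.01,0,0],[0.01,0,0],[0.01,0,0],[0.01,0,0],[0.006,0,0],[0.003,0,0],[0,0,0],[0,0,0]],"roll":[0,0,0,0,0,0,0,0,0,0]}' 55;python3 plan.py .5901 .0572 .0831 73;python3 -c "
from h import *
c=cam('wrist','w15')
crop(c,'w15a',180,80,320,240,5,10);crop(c,'w15b',310,80,450,240,5,10)"
```

```text
time_s: 25.35
tcp_pos: [0.5896, 0.0571, 0.0863]
eef_rot: [-155.8, 90.0, 7.5]
contact_force: [1.1, -0.3, -3.1]
gripper_width: 0.0119
t 25.35 tcp [0.5896 0.0571 0.0863] jaw -106.66 tilt 0.03 J [ 24.4  20.1 -20.2   0.  -49.7  48.9] F [ 1.1 -0.3 -3.1] w 0.0119
roll total rad 0.006 deg 0.34 rows>= 0.0
trans in present tool axes [ 0.0032 -0.0002 -0.0004] | after roll [ 0.0032 -0.0002 -0.0004] dist 0.003
```

View pics/w15a.png

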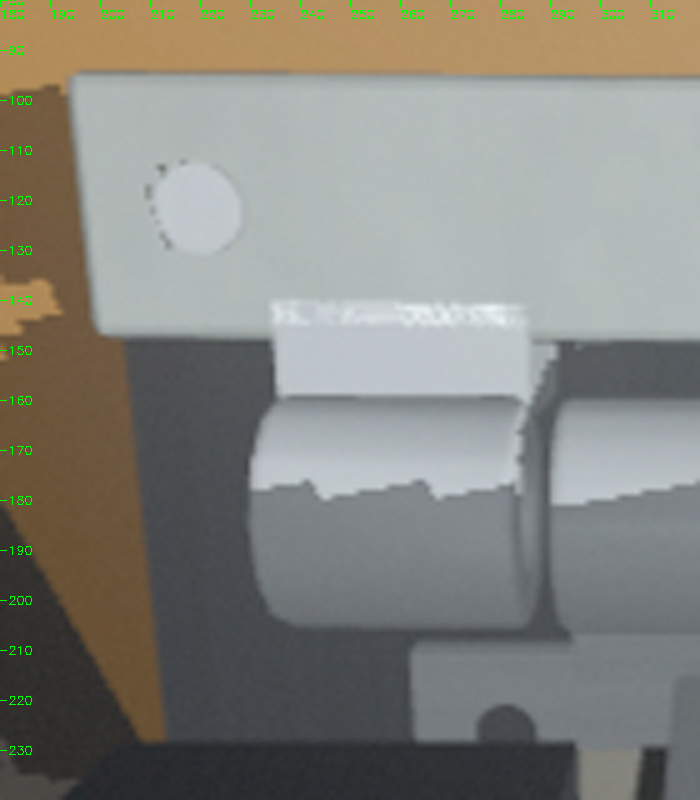

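View pics/w15b.png

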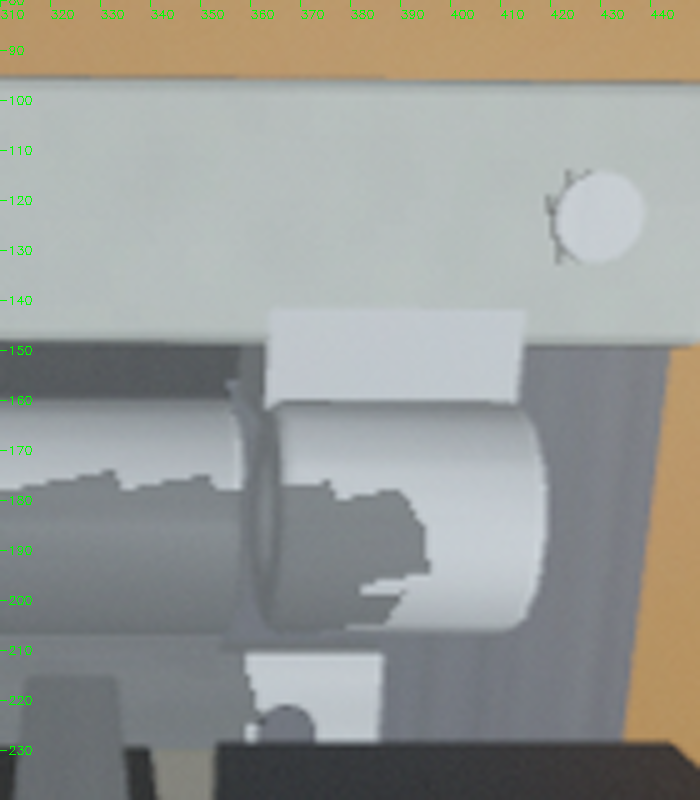

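```bash
cat > m15.py <<'E'
from rel import *
c=load('w15'); y=np.radians(-17)
for fz in (.0003,.005):
  pb=fitobj(c,[((135,75,76),(194,94.8)),((105,75,76),(199.6,146.8))],
   [(85,78,23,53,{'umin':229.8,'vmax':205.6,'vmin':159.2}),(85,78,-53,-23,{'umax':419.6,'vmax':206.4,'vmin':160.4})],[.5442,.0713,0,y,0,0],[.01,.01,fz,.1,.001,.001])
  lp=[((25,40,5),(262,208.7)),((25,-40,5),(386.7,210.3)),((22,6,5),(315.3,215.3)),((22,-6,5),(333.3,215.3))]
  lc=[(45,14,-19,19,{'umin':289.8,'umax':358.6,'vmin':160})]
  pl=fitobj(c,lp,lc,[.5847,.0602,.0863-.0191,y,0,0],[.01,.01,fz,.1,.001,.001]); rel(pl,pb)
E
python3 m15.py
```

```text
pose [ 5.436e-01  7.110e-02 -5.000e-04] [-17.3    0.02  -0.  ] res px [-0.5, -0.4, -0.3, 1.2, 0.3, 0.1, -0.4, 0.4, 0.6, -0.2]
pose [0.5824 0.059  0.0672] [-16.66   0.    -0.  ] res px [0.2, 2.0, -0.3, 0.3, -0.3, -0.2, 0.2, -0.2, -0.3, 0.6, -0.4]
knuckle in hinge frame mm [0.6  0.43 3.73] yaw diff 0.64
pose [ 0.5436  0.0712 -0.0012] [-17.3   0.   -0. ] res px [-0.2, -0.2, -0.1, 1.2, 0.5, -0.1, -0.4, -0.1, 0.4, -0.2]
pose [0.5823 0.059  0.0668] [-16.66   0.    -0.  ] res px [0.3, 1.9, -0.5, 0.3, -0.3, -0.3, 0.2, -0.3, -0.2, 0.5, -0.3]
knuckle in hinge frame mm [0.57 0.34 3.95] yaw diff 0.65
```

```bash
python3 -m creep '{"jaw":[1,1,1,1,1,1,1,1,1,1],"translation":[[0.0015,0.0003,0.0005],[0.0012,0,0],[0.0007,0,0],[0,0,0],[0,0,0],[0,0,0],[0,0,0],[0,0,0],[0,0,0],[0,0,0]],"roll":[0,0.005,0,0,0,0,0,0,0,0]}' 55;python3 plan.py .5901 .0572 .0831 73;python3 -c "
from h import *
c=cam('wrist','w16');s=cam('scene','s16');t=cam('top','t16')
crop(c,'w16a',180,80,320,240,5,10);crop(c,'w16b',310,80,450,240,5,10);crop(s,'s16a',320,170,420,280,6,10)"
```

```text
time_s: 26.4
tcp_pos: [0.5888, 0.0569, 0.0827]
eef_rot: [-101.3, 90.0, 61.8]
contact_force: [-0.3, -0.3, -3.1]
gripper_width: 0.0119
t 26.4 tcp [0.5888 0.0569 0.0827] jaw -106.95 tilt 0.0 J [ 24.4  20.3 -20.5  -0.  -49.3  48.6] F [-0.3 -0.3 -3.1] w 0.0119
roll total rad 0.0009 deg 0.05 rows>= 0.0
trans in present tool axes [-0.0004 -0.0007 -0.0012] | after roll [-0.0004 -0.0007 -0.0012] dist 0.001
```

View pics/w16a.png

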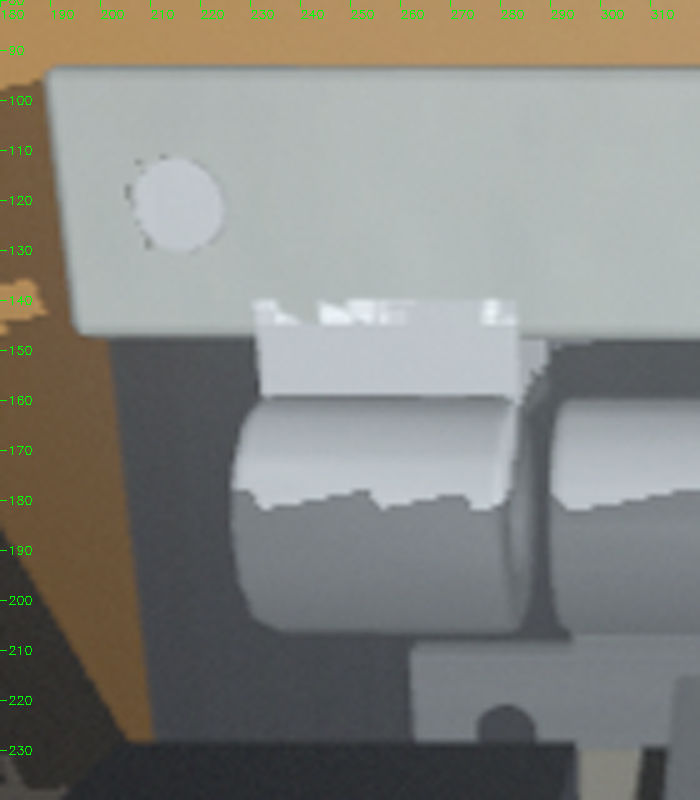

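View pics/w16b.png

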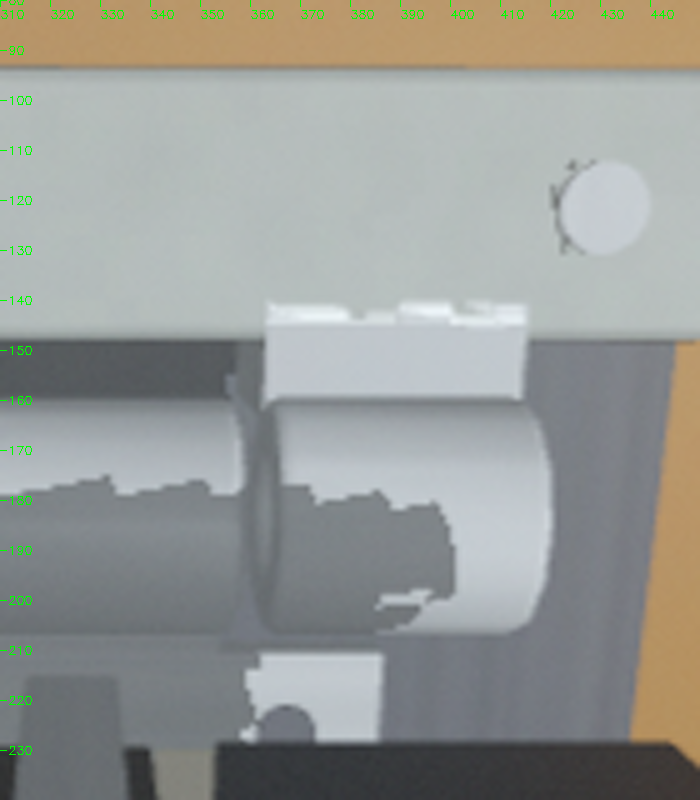

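View pics/s16a.png

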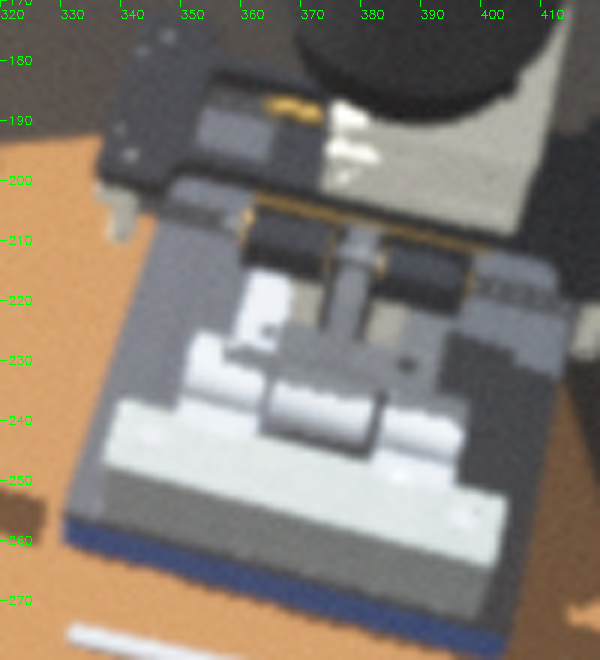

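```bash
sed -e "s/w15/w16/;s/194,94.8/189.2,93.6/;s/199.6,146.8/195.2,147/;s/229.8,'vmax':205.6/226.2,'vmax':206.6/;s/'umax':419.6,'vmax':206.4,'vmin':160.4/'umax':420.4,'vmax':206.8,'vmin':160/;s/.0863-/.0827-/" m15.py > m16.py; python3 m16.py; python3 plan.py; python3 -c "
import plan
"; python3 - <<'E'
from h import *
s=load('s16');t=load('t16')
crop(t,'t16a',160,130,440,290,2,20);crop(s,'s16b',190,150,430,300,3,20)
E
```

```text
pose [ 0.5435  0.0714 -0.0006] [-17.35   0.02  -0.  ] res px [-0.5, -0.3, -0.2, 1.1, 0.2, -0.0, -0.3, 0.4, 0.6, -0.2]
pose [0.5815 0.0588 0.0636] [-16.95   0.    -0.  ] res px [0.2, 2.0, -0.3, 0.4, -0.3, -0.2, 0.2, -0.2, -0.3, 0.7, -0.4]
knuckle in hinge frame mm [-0.02 -0.39  0.18] yaw diff 0.4
pose [ 0.5435  0.0715 -0.0012] [-17.36   0.    -0.  ] res px [-0.3, -0.2, 0.0, 1.1, 0.4, -0.2, -0.3, -0.1, 0.5, -0.2]
pose [0.5814 0.0589 0.0631] [-16.95   0.    -0.  ] res px [0.3, 1.9, -0.5, 0.3, -0.3, -0.3, 0.2, -0.3, -0.2, 0.5, -0.3]
knuckle in hinge frame mm [-0.08 -0.48  0.28] yaw diff 0.41
t 26.55 tcp [0.5888 0.0569 0.0827] jaw -106.95 tilt 0.0 J [ 24.4  20.3 -20.5   0.  -49.3  48.6] F [-0.9 -0.3 -2.9] w 0.0114
```

View pics/t16a.png

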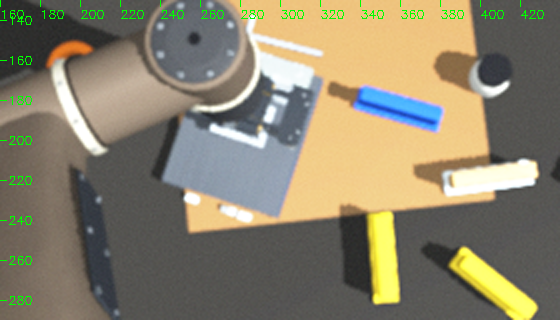

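View pics/s16b.png

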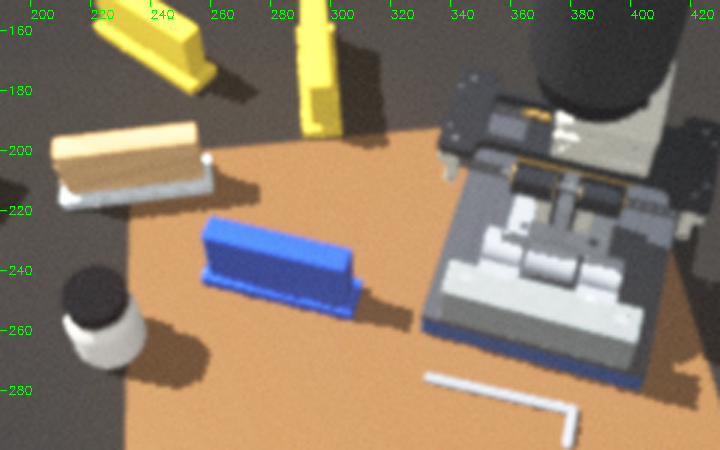

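```bash
python3 -c "
from h import *
s=get_state(); print(s['qd'].round(2), s['contact_force'].round(1)); print(close_job())"
```

```text
[ 0.01  0.03 -0.01  0.06 -0.03 -0.01] [-0.9 -0.3 -2.9]
the job is handed in; nothing more can be done
None
```

The job is handed in at about 26.6 s of the 72 s: chips off the bed, scraper back on the desk, and the leaf held in the hinge by the gripper. It reported no verdict.

- **Chips:** I pushed all three off the front edge with the scraper block, and they lie on the desk right against the bed's front. They landed on edge. I judged their height from the pictures rather than measuring it.
- **Scraper:** it stands upright back at its original spot. The tape roll (partly hidden by the arm in the last picture), the pin, the jar and the look-alikes were not touched and look unmoved.
- **Leaf:** I gripped it by the rib at 55 N. The last wrist-camera fit puts its knuckle centre about 0.1 mm fore-aft, 0.5 mm along the axis and 0.3 mm in height from the hinge axis, with 0.4° of yaw.
- **Force and stillness:** the wrist reads a steady 3 N, in line with the leaf's own weight, so I saw no sign of it resting on the bed. The arm was still at hand-in.

**Disagreements:** the height worked out from the arm's own position was 0.4 mm below target, while the camera fit put it 0.2–0.3 mm above. One plate-edge point was about 2 pixels off in the fits. Both are well inside the tolerances, and no other check failed.

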